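# Lift a wet-coated sample plate off the hotplate with the lifter

## Robot

A 6-joint arm with a two-finger parallel gripper is mounted at the origin on the work surface. World frame = base frame: x ahead of the robot, y to its left, z up, the work surface at z = 0. Lengths are in m, angles in rad, forces in N, time in s.
With the tool pointing down it reaches from about 0.325 to 0.925 m from the base axis. Payload 3.1 kg.
Tool frame: the origin (TCP) lies between the finger pads; the fingertips stand 14 mm ahead of it and the grasp point (between the pads) lies 5 mm behind it (ctrl.tip_reach is the distance from the TCP to the fingertips, in m); z points along the fingers, y is the direction in which the jaws open and shut (so a half turn about z gives the same grasp; the last joint's range is limited). The gripper opens to 85 mm and grips with 20 to 120 N. Pads are 22 mm wide; open, the fingers measure 114 mm over their backs; the gripper's body (76 mm by 85 mm) begins 54 mm behind the grasp point. The pads swing forward as they close: fully open they stand 13 mm farther back than shut.
Start: joints at [-1.374, 0.217, 1.613, -0, 1.311, -0.112], TCP at [0.19, -0.595, 0.245] pointing down, gripper open.
Joint ranges: [-2.75, 2.75], [-0.78, 2.1], [0.31, 2.55], [-1.13, 4.27], [0.13, 2.63], [-2.58, 2.58]. Speed limits (rad/s): [2.79, 2.79, 3.14, 3.14, 3.14, 3.14].

## Interface

Orientations are given as a unit quaternion [w, x, y, z].
In Python, from workcell import ctrl, viewer, order, find_in, silhouettes, mark_of gives the robot as it stands.
- The arm moves only by the shell command python3 -m handwheel 'ROWS' [FORCE]. ROWS is JSON, a list of rows, each a list of 5 numbers: the shift along the world's x, y, z in mm, then the turn about the world's z in rad, then the finger opening in mm, from 0 to 85.4. A call has 1 to 10 rows; each row is the pose to reach, as a shift and turn from the pose measured when the call began; what a row does not reach only later rows make up. A row lasts 1/12 s, in which the tool goes at most 41.7 mm and 7.16 degrees, less where a joint would pass 70% of its speed; a pose out of reach is approached as far as the arm can. A call with a gripper value outside its range is refused whole. The fingers move at their own pace and stop on an object; FORCE is the grip in N (left out, the last holds). Time passes only in rows, so rows that repeat a pose let the fingers close. It gives the time, the measured TCP pose, the force and the opening at its end, in the units of the state.
- ctrl.observe(): the state, without advancing time (a new reading comes with each control period).
- viewer.get_image(name): name is "scene" or "top" or "wrist"; returns a dict with "frame" (384x512x3 uint8, red, green, blue), "z_map" (384x512 float32, m along the optical axis (not along the pixel's ray), 0 where there is no reading), "K" (3x3 intrinsics, pixels), "rvec" (rotation vector, rad) and "tvec" (3), from world to camera coordinates, as OpenCV has them. Camera axes: x right, y down, z forward; pixel columns grow to the right and rows downward; lengths in m; the calibration is good to about 2 mm. A picture is of the moment at which its call begins.
- order.sign_off(): hands the job in, once; it reports no verdict.
Trained networks look in the newest picture that a camera, given by its name, has taken for a name from the list of things; names that differ only in an ending like _2 or _b are one class to them, and where a whole thing is asked for, a point or a joint stands for the part that bears it (a point fixed in the world has none). Each returns a list of dicts, best first, with "score" (0 to 1); they miss things now and then, are a little off and sometimes report something else, mostly with a low value. They report only what shows in the picture. A call takes as long as a camera call. They do not tell look-alikes from the thing itself.
- find_in(camera, thing): "xy" ([column, row] in pixels, amid what is visible of it).
- silhouettes(camera, thing): "pixels" (384x512 bool, what is visible of it) and "xy" ([column, row] in pixels, amid what is visible of it).
- mark_of(camera, thing): "xy" ([column, row] in pixels: a listed point, or the origin of a listed thing).
The state is a dict: "time_s": time; "joint_pos": joint angles; "joint_velocities": joint speeds; "effort": joint torques, N m; "tool_pos": TCP position; "orientation": TCP orientation; "wrist_force": force on the tool from outside, world axes, zero at the start; "moment": the same for the moment, N m; "gripper_width": opening from 0.0 (shut) to 1.0 (fully open).
Only numpy, scipy, OpenCV 4.12 (cv2) and the standard library are available. Lean on these libraries where they do the work, as an engineer would, in place of code of your own. Each camera call takes 0.05 s, during which the arm holds its last target.

## Task

The coating on the round sample plate is still tacky: without touching the plate with the gripper or tipping it up, pull the lifter out of its spring clip, slide its blade well under the plate on the hotplate (the adjustable fence at the far side stops the plate running away; feel for it, do not ram the plate into it) and lift it off. Set the plate down gently on the two rails of the rack on the lab jack, level and centred, draw the lifter out from under it, and press the lifter back down into its clip until the orange jaw has snapped shut over the rod. Leave the beaker, the cups and the jar where they are.

Things in the scene. Friction and masses are not known exactly. Their poses are not given: they have to be found in the camera images.
- hotplate: Fixed low drying hotplate, white with a flat dark top 40 mm above the work surface. Origin at the work surface; x points from the open front edge (robot side) to the far end. The top spans x -130 to +105 mm, y +-80 mm. An aluminium fence (14 mm high, 140 mm long) stands across it, clamped anywhere from x = +58 to +98 mm (inner face; not reported): feel for it.
- plate: Loose round white ceramic plate with a blue coated top, 110 mm across, 9 mm thick, about 0.16 kg. Origin: centre of its underside, z up. The underside is flat to 45 mm radius, then bevelled, rising 3 mm from 45 to 55 mm radius: a wedge-shaped gap under the edge. It lies on the hotplate's top, short of the fence.
- jack: Fixed black and brass lab jack carrying a steel two-rail rack. Origin at the work surface under the rack's centre; rails along x (robot side to far side), x +-65 mm, 8 mm wide, centre lines y = +-36 mm (gap 64 mm, open at the front), tops 95 mm above the work surface. Black platform at 60 mm; a low crossbar at x = +55 mm reaches 66 mm.
- rack_centre (a point): Centre of the rack at the height of the rail tops; the plate's origin belongs here.
- stand: Fixed grey lifter stand: foot 150 x 100 x 10 mm, two forks 8 mm thick along x: front (x +33 mm) with a fixed wall at -y and the sprung orange jaw at +y; rear (x -35 mm) plain. Slots 17 mm wide, flared at the top, 79 mm high (jaw 88). Origin at the work surface under the grip; x points away from the robot, along the rod towards the blade.
- clip_seat (a point): Where the rod's axis lies when home in the front fork (62 mm above the work surface, 33 mm ahead of the stand's origin).
- jaw (a joint): Angle of the sprung orange jaw of the front fork: 0 when shut, about 0.1 rad while the rod is pushed past its nose (10 N or so of push or pull), sprung shut again.
- lifter: Loose cranked spatula, 0.15 kg, at first home in the clip. Origin: blade underside at the heel; x to the tip, z up. Steel blade x 0 to 80 mm, 48 wide, 2.5 thick; heel web (x -5 to 0, 22 wide) rises to a 14 mm round rod, axis 45 mm above the blade's underside, from x 0 to -110. Green grip block 16 wide, 22 tall, x -63 to -27. The web's front face can stop the plate's edge.
- lifter_grip (a point): Centre of the green grip block (on the rod axis, 45 mm behind the heel and 45 mm above the blade's underside); grasp across y.
- lifter_rod (a point): Point of the rod axis that lies in the front fork when stowed (12 mm behind the heel).
- lifter_tip (a point): Middle of the blade's front edge, on the underside.
- beaker: Loose empty glass beaker, 68 mm across, 85 mm high, origin at its foot. Leave alone.
- cup_a: Loose small steel cup, 68 mm across, 30 mm high, origin at its foot. Leave alone.
- cup_b: A second steel cup, the same size. Leave alone.
- jar: Loose amber jar, 52 mm across, 60 mm high, origin at its foot. Leave alone.
There are look-alikes about, which are no part of the job. Of the things that look like the lifter, the smaller one is meant.

How it is judged:
By the outcome, as a careful person would: the job done as asked, in the order asked, and still so for the second after the job is handed in, with the robot touching nothing.
It also fails if it takes over 67 s, if anything falls off the work surface, if the arm or the gripper's body presses on something with over 40 N, if the wrist force passes 120 N, or if a joint passes its speed limit or range.

## Working session

There is one attempt and no reset: what is moved stays moved. The work goes in short steps, Python scripts to look and compute and a shell command to move; the robot and the scene stay as the last step left them, time stands still between calls to the robot, and variables do not carry over. Pictures are saved under pics/ and viewed, and the job is handed in when it is done.

```bash
ls; mkdir -p pics; cat > h.py <<'E'
import numpy as np, cv2
from workcell import ctrl, viewer, order, find_in, silhouettes, mark_of
def cam(n):
    im=viewer.get_image(n); R,_=cv2.Rodrigues(np.array(im['rvec'],float)); return im,R,np.array(im['tvec'],float).ravel()
def save(im,f,marks=()):
    a=im['frame'][:,:,::-1].copy()
    for (u,v) in marks: cv2.circle(a,(int(u),int(v)),3,(0,0,255),1)
    cv2.imwrite(f,a)
def back(im,R,t,uv,z=None):
    K=im['K'];
    d=np.array([(uv[0]-K[0,2])/K[0,0],(uv[1]-K[1,2])/K[1,1],1.])
    if z is None:
        u,v=int(round(uv[0])),int(round(uv[1])); zz=im['z_map'][v,u]; return R.T@(d*zz-t)
    o=-R.T@t; w=R.T@d; return o+w*(z-o[2])/w[2]
def cloud(im,R,t):
    K=im['K'];Z=im['z_map'];v,u=np.mgrid[0:Z.shape[0],0:Z.shape[1]]
    P=np.stack([(u-K[0,2])/K[0,0]*Z,(v-K[1,2])/K[1,1]*Z,Z],-1)
    W=(P-t)@R; W[Z==0]=np.nan; return W
def proj(im,R,t,p):
    c=R@np.array(p)+t; q=im['K']@c; return q[:2]/q[2]
E
python3 - <<'E'
from h import *
np.set_printoptions(precision=4,suppress=True)
for n in ['scene','top','wrist']:
    im,R,t=cam(n); save(im,f'pics/{n}0.png'); print(n,-R.T@t, R[2])
    for th in ['hotplate','plate','jack','rack_centre','stand','clip_seat','lifter','lifter_grip','lifter_rod','lifter_tip','beaker','cup_a','jar']:
        for m in mark_of(n,th)[:3]:
            try: print(th,m['score'],m['xy'],back(im,R,t,m['xy']))
            except Exception as e: print(th,e)
E
```

```text
pics
scene [1.3304 0.085  0.8703] [-0.7543 -0.0742 -0.6523]
hotplate 0.89 [322.7, 253.6] [0.6544 0.2144 0.0473]
plate 0.58 [325.4, 243.1] [0.6162 0.2244 0.048 ]
jack 0.83 [174.8, 244.7] [ 0.6597 -0.2013  0.0613]
jack 0.68 [323.4, 255.2] [0.66   0.2159 0.0474]
rack_centre 0.85 [167.6, 223.7] [ 0.5819 -0.2416  0.0628]
stand 0.77 [250.2, 216.4] [ 0.5006 -0.0009  0.0259]
stand 0.5 [141.9, 190.5] [ 0.3883 -0.3897  0.0176]
clip_seat 0.96 [247.4, 203.1] [ 0.485  -0.01    0.0686]
lifter 0.95 [247.3, 217.4] [ 0.4995 -0.0104  0.0196]
lifter 0.94 [181.0, 148.4] [ 0.1407 -0.3051  0.026 ]
lifter_grip 0.82 [247.9, 200.3] [ 0.4722 -0.0096  0.0688]
lifter_grip 0.75 [179.4, 162.1] [ 0.2201 -0.2946  0.0184]
lifter_rod 0.86 [174.7, 154.7] [ 0.1682 -0.3259  0.0145]
lifter_rod 0.63 [250.7, 204.3] [0.4934 0.0011 0.072 ]
lifter_tip 0.71 [164.9, 134.9] [ 0.1017 -0.3741  0.0618]
lifter_tip 0.66 [245.6, 240.8] [ 0.6466 -0.0009  0.077 ]
lifter_tip 0.29 [250.7, 210.5] [0.4946 0.0006 0.0462]
beaker 0.91 [252.9, 265.3] [0.7023 0.0231 0.0417]
cup_a 0.73 [371.7, 193.6] [0.3522 0.4037 0.0103]
cup_a 0.56 [230.1, 296.
[... 885 characters left out ...]
fter_rod 0.89 [258.8, 188.7] [ 0.4831 -0.0051  0.0389]
lifter_rod 0.61 [348.3, 277.9] [ 0.1879 -0.3238 -0.0019]
lifter_tip 0.84 [372.7, 315.6] [ 0.1659 -0.2144  0.6982]
lifter_tip 0.63 [261.1, 164.5] [ 0.571  -0.0107  0.0214]
beaker 0.78 [253.8, 139.0] [0.6652 0.0178 0.0064]
cup_a 0.78 [272.6, 111.7] [ 0.7694 -0.0465  0.0008]
cup_a 0.68 [139.8, 221.1] [0.3615 0.4034 0.0032]
jar 0.56 [372.3, 227.2] [ 0.362  -0.3905  0.0585]
wrist [ 0.2549 -0.5748  0.3735] [-0.254  -0.0804 -0.9639]
lifter 0.8 [2.8, 139.2] [ 0.1393 -0.3151  0.0435]
lifter_grip 0.95 [9.1, 58.2] [ 0.225  -0.2986  0.0236]
lifter_rod 0.98 [40.5, 94.8] [ 0.1965 -0.3356  0.0228]
lifter_tip 0.61 [71.4, 209.4] [ 0.0769 -0.3975  0.0387]
```

View pics/scene0.png

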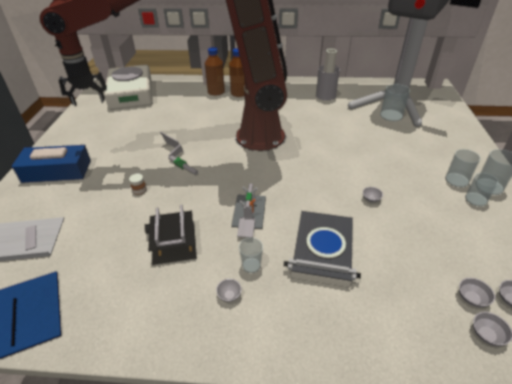

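View pics/top0.png

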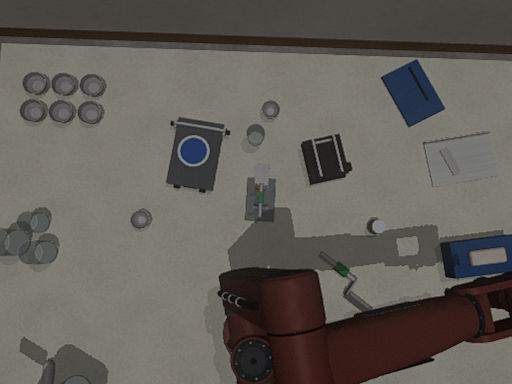

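```bash
python3 - <<'E'
from h import *
np.set_printoptions(precision=4,suppress=True)
for n in ['scene','top']:
    im,R,t=cam(n); W=cloud(im,R,t)
    np.savez(f'{n}0.npz',W=W,frame=im['frame'])
    # table level
    for name,(cx,cy) in dict(stand=(.46,-.01),hot=(.61,.22),jack=(.6,-.22)).items():
        u,v=proj(im,R,t,(cx,cy,.03)); u,v=int(u),int(v); s=45
        c=im['frame'][v-s:v+s,u-s:u+s,::-1]; cv2.imwrite(f'pics/{n}_{name}.png',cv2.resize(c,None,fx=6,fy=6,interpolation=cv2.INTER_CUBIC))
        print(n,name,u-s,v-s)
    p=silhouettes(n,'plate')[0]; w=W[p['pixels']]; print('plate',p['score'],np.nanmedian(w,0),w.shape)
    f=im['frame'].astype(int); b=(f[...,2]>f[...,0]+60)&(abs(W[...,0]-.61)<.08)&(abs(W[...,1]-.22)<.08); w=W[b]; print('blue',np.nanmean(w,0),np.nanmin(w,0),np.nanmax(w,0),b.sum())
    tb=W[(abs(W[...,0]-.45)<.05)&(abs(W[...,1]-.2)<.05)]; print('table',np.nanmean(tb,0),np.nanstd(tb,0))
E
cd pics; python3 - <<'E'
import cv2,numpy as np
for n in ['scene','top']:
    a=[cv2.resize(cv2.imread(f'{n}_{k}.png'),(400,400)) for k in ['stand','hot','jack']]
    b=np.zeros((400,400,3),np.uint8) 
    cv2.imwrite(f'm_{n}.png',cv2.resize(np.hstack(a[:2]),(800,400)));cv2.imwrite(f'mj_{n}.png',a[2])
E
```

```text
scene stand 203 161
scene hot 278 200
scene jack 129 190
plate 0.87 [0.6153 0.2251 0.0483] (913, 3)
blue [0.6102 0.2256 0.0484] [0.568  0.1835 0.0424] [0.65   0.2676 0.0525] 529
table [0.4445 0.1976 0.0107] [0.0335 0.0295 0.0181]
top stand 214 150
top hot 150 105
top jack 276 112
plate 0.58 [0.6069 0.2228 0.0491] (820, 3)
blue [0.603  0.221  0.0494] [0.5656 0.1831 0.0385] [0.6495 0.2666 0.0578] 285
table [0.4522 0.1992 0.0088] [0.029  0.0289 0.0165]
```

View pics/m_scene.png

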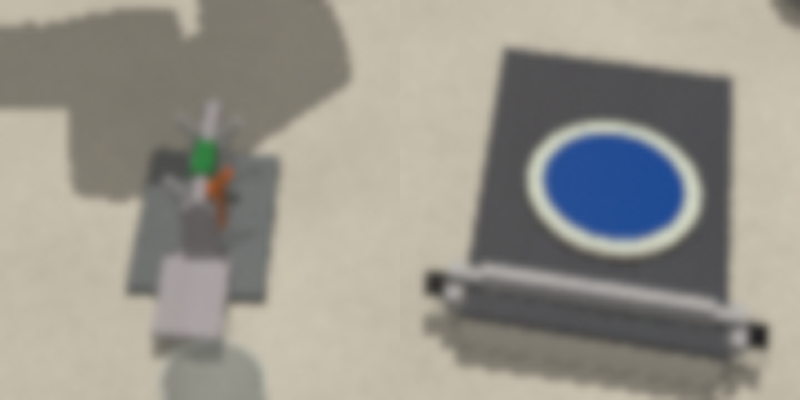

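View pics/m_top.png

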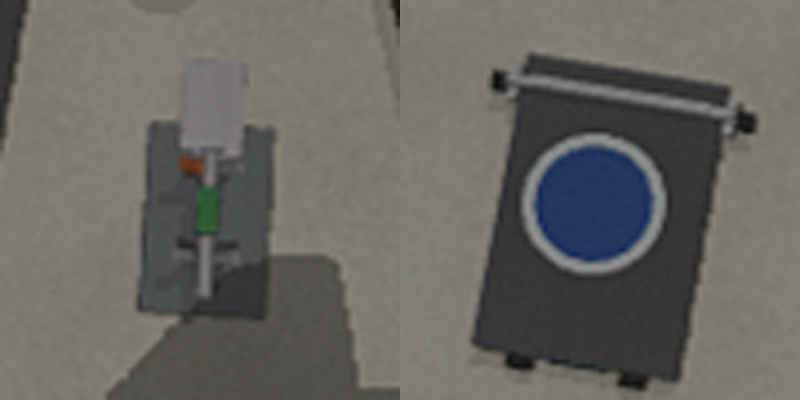

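```bash
cat > st.py <<'E'
from h import *
from scipy.spatial.transform import Rotation as Ro
np.set_printoptions(precision=4,suppress=True)
s=ctrl.observe(); q=s['orientation']; M=Ro.from_quat([q[1],q[2],q[3],q[0]]).as_matrix()
print(s['time_s'],'tcp',np.array(s['tool_pos']),'yaxis',M[:,1],'z',M[:,2],'F',np.array(s['wrist_force']),'w',s['gripper_width'],'q',np.array(s['joint_pos']))
E
python3 st.py; python3 -m handwheel '[[20,100,100,0,85],[60,200,120,0,85],[100,300,120,0,85],[150,400,120,0,85],[190,500,120,0,85],[190,585,120,0,85],[190,585,120,0,85]]' 20; python3 st.py
```

```text
2.3 tcp [ 0.19   -0.5954  0.2453] yaxis [ 0.304  -0.9527 -0.    ] z [-0.  0. -1.] F [ 0.5244 -0.2914 -0.1261] w 1.0022334664759627 q [-1.3742  0.2169  1.6134 -0.      1.3113 -0.1123]
time_s: 2.88
tool_pos: [0.2764, -0.3361, 0.3279]
orientation: [0.0, 0.988, 0.153, 0.0]
wrist_force: [1.3, -0.2, 0.2]
gripper_width: 0.997
2.8833 tcp [ 0.2764 -0.3361  0.3279] yaxis [ 0.3033 -0.9529  0.0009] z [ 0.0008 -0.0007 -1.    ] F [ 1.2691 -0.1963  0.1982] w 0.9967123355875087 q [-1.0444 -0.2676  1.934   0.0003  1.4742  0.2182]
```

```bash
python3 -m handwheel '[[30,60,20,-0.1,85],[60,110,20,-0.2,85],[90,160,20,-0.3,85],[100,220,0,-0.35,85],[100,260,-20,-0.35,85],[100,300,-30,-0.35,85],[100,326,-30,-0.35,85],[100,326,-30,-0.35,85],[100,326,-30,-0.35,85]]'; python3 st.py; python3 - <<'E'
from h import *
im,R,t=cam('wrist'); save(im,'pics/w1.png'); print(-R.T@t,R)
np.savez('w1.npz',W=cloud(im,R,t),frame=im['frame'])
E
```

```text
time_s: 3.63
tool_pos: [0.3758, -0.0069, 0.2973]
orientation: [-0.0, 1.0, -0.02, 0.0]
wrist_force: [0.3, -0.6, -1.2]
gripper_width: 0.999
3.6333 tcp [ 0.3758 -0.0069  0.2973] yaxis [-0.0398 -0.9992 -0.0005] z [ 0.0007  0.0004 -1.    ] F [ 0.3432 -0.6495 -1.164 ] w 0.9994093248423035 q [-0.2062 -0.4024  2.0878  0.0006  1.4555  1.4044]
[ 0.44369117 -0.00952116  0.42553949] [[-0.04004811 -0.99919712 -0.00112504]
 [-0.96321021  0.03830623  0.26600511]
 [-0.26574845  0.01173665 -0.96397096]]
```

View pics/w1.png

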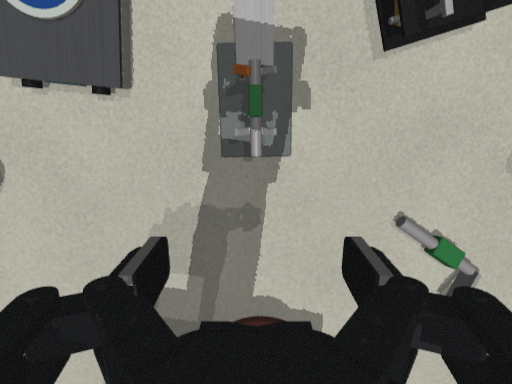

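```bash
cat > stand.py <<'E'
from h import *
import sys
np.set_printoptions(precision=4,suppress=True)
im,R,t=cam('wrist'); W=cloud(im,R,t); f=im['frame'].astype(int)
x,y,z=W[...,0],W[...,1],W[...,2]
near=(abs(x-.46)<.12)&(abs(y+.01)<.06)
g=near&(f[...,1]>f[...,0]+30)&(f[...,1]>f[...,2]+20)&(z>.05)
v,u=np.nonzero(g); 
rect=cv2.minAreaRect(np.stack([u,v],1).astype(np.float32)); print('green rect',rect, 'median z',np.nanmedian(z[g]))
bx=cv2.boxPoints(rect); P=np.array([back(im,R,t,b,.073) for b in bx]); print(P,P.mean(0))
# line of rod: per row centre of z>.05 pixels
rod=near&(z>.055)&(z<.08)
pts=W[rod]; 
c=[]
for a in np.arange(.38,.6,.01):
    s=pts[(pts[:,0]>=a)&(pts[:,0]<a+.01)]
    if len(s)>3: print(round(a,3),len(s),s[:,1].min(),s[:,1].max(),s[:,1].mean(),s[:,2].max())
E
python3 stand.py
python3 - <<'E'
from h import *
im,R,t=cam('wrist'); 
for th in ['stand','clip_seat','lifter','lifter_grip','lifter_rod','lifter_tip','hotplate','jaw','beaker']:
    try:
        for m in mark_of('wrist',th)[:2]: print(th,m['score'],m['xy'],back(im,R,t,m['xy'],{'stand':0,'clip_seat':.062,'lifter':.017,'lifter_grip':.062,'lifter_rod':.062,'lifter_tip':.017}.get(th,0)))
    except Exception as e: print(th,e)
# foot corners
for c in [(218,42),(292,42),(220,157),(291,157)]: print(back(im,R,t,c,.01))
E
```

```text
green rect ((259.0, 99.5), (31.0, 12.0), 90.0) median z 0.07232755175451547
[[ 0.4721 -0.0031  0.073 ]
 [ 0.4716 -0.0167  0.073 ]
 [ 0.4376 -0.0158  0.073 ]
 [ 0.4381 -0.0018  0.073 ]] [ 0.4548 -0.0093  0.073 ]
0.39 81 -0.013678530691705599 -0.0011131210662718644 -0.007509335976652557 0.06966525943848367
0.4 95 -0.01397264288856862 -0.0014883826317451212 -0.007638264007225858 0.06997841981759621
0.41 182 -0.03167847288661113 0.01544808232213507 -0.008725972940563908 0.07812617298087857
0.42 214 -0.03169241616335671 0.015367764486877362 -0.007502925233563133 0.07824772112490039
0.43 96 -0.01586237183497502 -0.0017676017202521487 -0.008899325389896408 0.07304220189289715
0.44 121 -0.016127166092598687 -0.000912780044771247 -0.008758072804637395 0.07400354777083593
0.45 129 -0.016396656344465944 -0.001076706241671523 -0.008796465470639472 0.07428889411267449
0.46 130 -0.016707477482054523 -0.0015179058361086198 -0.009010068137428238 0.07482418624141408
0.47 112 -0.016758172157246422 -0.0018817450351310393 -0.009472717107697112 0.07360581895963911
0.48 269 -0.03377188274703703 0.00771942
[... 412 characters left out ...]
00785  0.062     ]
lifter 0.78 [256.0, 61.4] [ 0.50397384 -0.01117944  0.017     ]
lifter 0.56 [455.4, 305.1] [ 0.12701553 -0.32205968  0.017     ]
lifter_grip 0.89 [443.9, 252.1] [ 0.24734276 -0.25937161  0.062     ]
lifter_grip 0.76 [256.6, 101.7] [ 0.45306766 -0.01010038  0.062     ]
lifter_rod 0.81 [255.2, 67.8] [ 0.49054303 -0.00976588  0.062     ]
lifter_rod 0.78 [466.3, 267.1] [ 0.22319929 -0.29356595  0.062     ]
jaw it knows: beaker, clip_seat, cup, hotplate, jack, jar, lifter, lifter_grip, lifter_rod, lifter_tip, plate, rack_centre, stand
[0.52989308 0.03703016 0.01      ]
[ 0.52648793 -0.05847902  0.01      ]
[0.38072126 0.04456005 0.01      ]
[ 0.37716405 -0.05678132  0.01      ]
```

```bash
python3 -m handwheel '[[35,-1,-20,0.012,85],[60,-2,-50,0.012,85],[79,-2,-85,0.012,85],[79,-2,-115,0.012,85],[79,-2,-115,0.012,85],[79,-2,-115,0.012,85]]'; python3 st.py; python3 - <<'E'
from h import *
im,R,t=cam('wrist'); save(im,'pics/w2.png'); print(-R.T@t)
E
python3 stand.py
```

```text
time_s: 4.68
tool_pos: [0.4537, -0.0133, 0.1814]
orientation: [0.0, 1.0, -0.017, -0.002]
wrist_force: [0.0, 0.4, 0.8]
gripper_width: 0.992
4.6833 tcp [ 0.4537 -0.0133  0.1814] yaxis [-0.033  -0.9995  0.0003] z [-0.0048 -0.0002 -1.    ] F [0.034  0.3595 0.8454] w 0.9924961489143033 q [-0.1834 -0.0857  2.0599 -0.0011  1.1722  1.4209]
[ 0.52239827 -0.01537306  0.30924817]
green rect ((250.0, 192.5), (39.0, 18.0), 90.0) median z 0.07236521587914731
[[ 0.4734 -0.0019  0.073 ]
 [ 0.4729 -0.0169  0.073 ]
 [ 0.4385 -0.0159  0.073 ]
 [ 0.439  -0.0003  0.073 ]] [ 0.4559 -0.0087  0.073 ]
0.39 128 -0.013865450028501432 -0.0014217107888783757 -0.00769709200631704 0.06977070785807267
0.4 150 -0.014168190286640228 -0.0008337323773105955 -0.0076974263452628386 0.06973688571257208
0.41 295 -0.03191454974589493 0.015637939742858174 -0.008704791557823426 0.07882283443920467
0.42 451 -0.03291539456649603 0.016083092068424343 -0.00785977994627038 0.07839808150352108
0.43 133 -0.015919763805628376 -0.0011195173386603897 -0.008745521520781849 0.07348529667674347
0.44 197 -0.01621789204316234 -0.001176200952299873 -0.008696447009467489 0.07412253897147068
0.45 207 -0.016507872685095126 -0.0016372551010244872 -0.00923273272779835 0.07427416897421887
0.46 212 -0.016795267046848365 -0.0013387030958523808 -0.00917837710725609 0.07428748049703525
0.47 223 -0.017074518142827688 -0.0015871181425175726 -0.009715197170433504 0.07421288677210969
0.48 424 -0.034499728617481004 0.004548439993305537 -0.01408394965604146 0.07977036245800335
0.49 406 -0.03446661141127373 0.008025007071436925 -0.01067282070683156 0.07981045181101291
0.5 22 -0.019656884263335457 2.6103585174952982e-05 -0.008706926038234235 0.06903600012359376
```

View pics/w2.png

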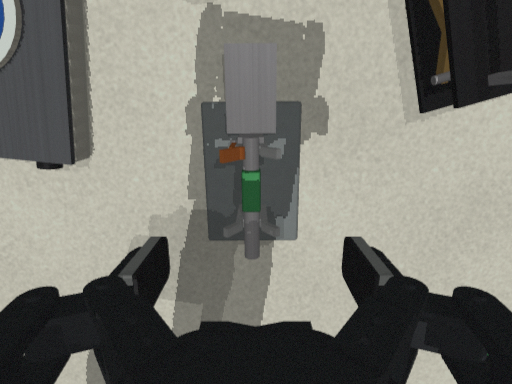

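```bash
python3 -m handwheel '[[1,4,-35,0.005,85],[1,4,-70,0.005,85],[1,4,-100,0.005,85],[1,4,-118,0.005,85],[1,4,-124,0.005,85],[1,4,-124,0.005,85]]'; python3 st.py;
```

```text
time_s: 5.28
tool_pos: [0.4578, -0.0098, 0.0616]
orientation: [0.001, 1.0, -0.014, 0.002]
wrist_force: [0.1, 0.8, 0.6]
gripper_width: 0.994
5.2833 tcp [ 0.4578 -0.0098  0.0616] yaxis [-0.028  -0.9996  0.0016] z [ 0.0039 -0.0017 -1.    ] F [0.0957 0.7684 0.5779] w 0.9940736714936491 q [-0.1742  0.1141  2.1252 -0.0013  0.8981  1.4254]
```

```bash
python3 -m handwheel '[[-2,1,-4,0,85],[-2,1,-4,0,85],[-2,1,-4,0,50],[-2,1,-4,0,10],[-2,1,-4,0,10],[-2,1,-4,0,10],[-2,1,-4,0,10],[-2,1,-4,0,10],[-2,1,-4,0,10]]' 110; python3 st.py
```

```text
time_s: 6.03
tool_pos: [0.456, -0.0088, 0.058]
orientation: [0.001, 1.0, -0.014, 0.002]
wrist_force: [-1.1, -0.1, 3.3]
gripper_width: 0.166
6.0333 tcp [ 0.456  -0.0088  0.058 ] yaxis [-0.028  -0.9996  0.0015] z [ 0.0041 -0.0016 -1.    ] F [-1.1371 -0.1024  3.2833] w 0.16613810266088183 q [-0.1727  0.1176  2.1304 -0.0011  0.8893  1.4267]
```

```bash
python3 -m handwheel '[[0,0,0,0,10],[0,0,2,0,10],[0,0,4,0,10],[0,0,7,0,10],[0,0,10,0,10],[0,0,14,0,10],[0,0,20,0,10],[0,0,28,0,10],[0,0,38,0,10],[0,0,48,0,10]]'; python3 st.py
python3 -m handwheel '[[0,0,15,0,10],[0,0,40,0,10],[0,0,70,0,10],[0,0,90,0,10],[0,0,90,0,10]]'; python3 st.py
python3 - <<'E'
from h import *
im,R,t=cam('wrist'); save(im,'pics/w3.png'); print(-R.T@t)
np.savez('w3.npz',W=cloud(im,R,t),frame=im['frame'],R=R,t=t,K=im['K'])
im,R,t=cam('scene'); save(im,'pics/s3.png')
E
```

```text
time_s: 6.87
tool_pos: [0.4564, -0.0085, 0.1074]
orientation: [0.001, 1.0, -0.014, 0.003]
wrist_force: [-1.2, 1.1, -2.2]
gripper_width: 0.169
6.8667 tcp [ 0.4564 -0.0085  0.1074] yaxis [-0.0278 -0.9996  0.0012] z [ 0.005  -0.0014 -1.    ] F [-1.1665  1.056  -2.2237] w 0.1689541318287844 q [-0.1724  0.0259  2.1109 -0.0006  0.9996  1.4265]
time_s: 7.28
tool_pos: [0.4605, -0.009, 0.2041]
orientation: [0.001, 1.0, -0.014, 0.009]
wrist_force: [1.2, -0.4, -0.5]
gripper_width: 0.169
7.2833 tcp [ 0.4605 -0.009   0.2041] yaxis [-0.0276 -0.9996  0.0027] z [ 0.0174 -0.0031 -0.9998] F [ 1.2044 -0.3613 -0.4575] w 0.1685909457954545 q [-0.172  -0.1135  2.0393 -0.0001  1.1981  1.4263]
[ 0.52632265 -0.01033749  0.33346798]
```

View pics/w3.png

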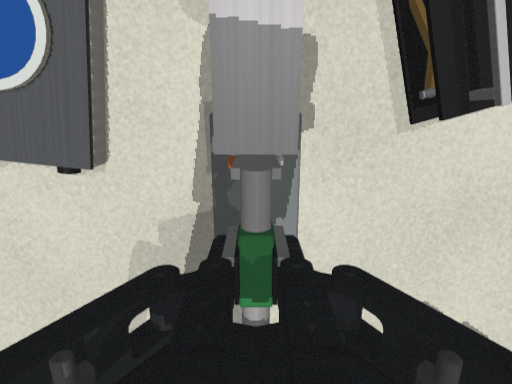

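View pics/s3.png

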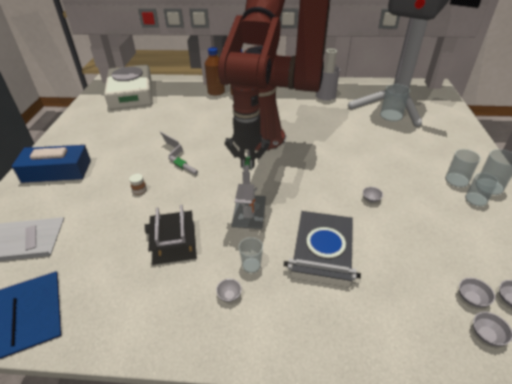

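```bash
python3 -m handwheel '[[0,0,0,0,10],[0,0,0,0,10]]'; python3 st.py
cat > blade.py <<'E'
from h import *
from scipy.spatial.transform import Rotation as Ro
np.set_printoptions(precision=4,suppress=True)
s=ctrl.observe(); im,R,t=cam('wrist'); W=cloud(im,R,t); p=np.array(s['tool_pos']); q=s['orientation']; M=Ro.from_quat([q[1],q[2],q[3],q[0]]).as_matrix()
u,v=np.meshgrid(range(512),range(384))
# tool-frame coords: forward = M[:,0]?, 
T=(W-p)@M
fwd=T[...,0]*np.sign(M[0,0]); lat=T[...,1]; dn=T[...,2]
b=(fwd>.05)&(fwd<.125)&(abs(lat)<.023)&(abs(dn-.0375)<.02)&np.isfinite(dn)
A=np.c_[fwd[b],lat[b],np.ones(b.sum())]; c,*_=np.linalg.lstsq(A,dn[b],rcond=None); r=dn[b]-A@c; k=abs(r)<.004; c,*_=np.linalg.lstsq(A[k],dn[b][k],rcond=None)
print('n',b.sum(),'tool-frame down = %.4f*fwd %+.4f*lat %+.4f'%tuple(c), 'lat range',lat[b].min(),lat[b].max(),'fwd',fwd[b].min(),fwd[b].max())
Aw=np.c_[W[b][:,:2],np.ones(b.sum())]; cw,*_=np.linalg.lstsq(Aw[k],W[b][k][:,2],rcond=None); print('world z slopes',cw, 'zmean',W[b][k].mean(0))
for a in np.arange(.045,.14,.01):
    m=(fwd>a)&(fwd<a+.01)&(abs(dn-.0375)<.025)&(abs(lat)<.05)
    if m.sum()>5: print(round(a,3),'lat',np.nanmin(lat[m]),np.nanmax(lat[m]),'dn',np.nanmedian(dn[m]))
E
python3 blade.py
```

```text
time_s: 7.55
tool_pos: [0.4561, -0.0083, 0.1976]
orientation: [0.001, 1.0, -0.014, 0.003]
wrist_force: [0.0, -0.3, -1.5]
gripper_width: 0.165
7.55 tcp [ 0.4561 -0.0083  0.1976] yaxis [-0.0276 -0.9996  0.001 ] z [ 0.0058 -0.0012 -1.    ] F [ 0.0017 -0.2548 -1.5137] w 0.1653784626730375 q [-0.1721 -0.1083  2.0476 -0.0002  1.1964  1.4264]
n 12316 tool-frame down = 0.0050*fwd +0.0006*lat +0.0391 lat range -0.02299719749552896 0.02299155553962275 fwd 0.050005189634672785 0.12224728309683833
world z slopes [ 0.0008 -0.0004  0.1581] zmean [ 0.5443 -0.0107  0.1586]
0.045 lat -0.024037914848045166 0.02378100003852745 dn 0.03935781711219344
0.055 lat -0.024191468023903248 0.02392104271586925 dn 0.03937878455999956
0.065 lat -0.02426727072202958 0.02392696350875838 dn 0.03944018298393712
0.075 lat -0.024043052742964477 0.023931354520632185 dn 0.03945588818696198
0.085 lat -0.02433436541178297 0.023863290383311093 dn 0.03951607744215444
0.095 lat -0.02408834518899564 0.023943490020822397 dn 0.039535013118382104
0.105 lat -0.02403988448260558 0.024129821123373096 dn 0.039576794790975804
0.115 lat -0.023963469972134274 0.02393396942061811 dn 0.03969875915000762
```

```bash
python3 -m handwheel '[[-8,25,10,0,10],[-15,65,20,-0.03,10],[-25,105,20,-0.06,10],[-35,145,20,-0.09,10],[-45,185,20,-0.12,10],[-55,225,20,-0.14,10],[-55,255,20,-0.14,10],[-55,266,20,-0.14,10],[-55,266,20,-0.14,10],[-55,266,20,-0.14,10]]'; python3 st.py
python3 - <<'E'
from h import *
np.set_printoptions(precision=4,suppress=True)
im,R,t=cam('wrist'); save(im,'pics/w4.png'); print(-R.T@t)
np.savez('w4.npz',W=cloud(im,R,t),frame=im['frame'],R=R,t=t,K=im['K'])
for th in ['hotplate','plate']:
    for m in mark_of('wrist',th)[:2]: print(th,m['score'],m['xy'],back(im,R,t,m['xy'],.04 if th=='plate' else 0))
E
```

```text
time_s: 8.43
tool_pos: [0.4005, 0.2573, 0.2163]
orientation: [0.002, 0.997, -0.083, 0.002]
wrist_force: [-0.5, -1.4, -0.7]
gripper_width: 0.168
8.4333 tcp [0.4005 0.2573 0.2163] yaxis [-0.1653 -0.9862  0.0034] z [ 0.0032 -0.004  -1.    ] F [-0.4812 -1.3863 -0.748 ] w 0.16757834396362598 q [ 0.4265 -0.0796  1.9841 -0.0052  1.2358  2.1651]
[0.4672 0.2468 0.3447]
```

View pics/w4.png

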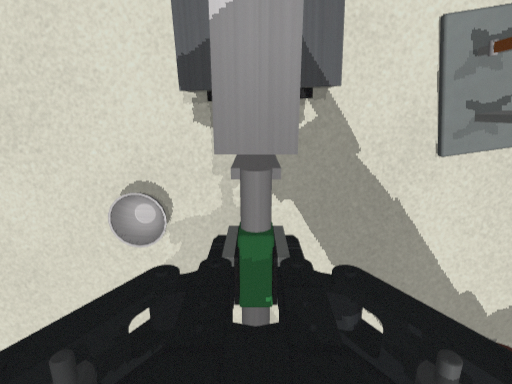

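```bash
python3 - <<'E'
from h import *
np.set_printoptions(precision=4,suppress=True)
for n in ['scene','top']:
    im,R,t=cam(n); f0=np.load(f'{n}0.npz'); 
    for lab,fr in (('old',f0['frame']),('new',im['frame'])):
        f=fr.astype(int); W=f0['W']
        b=((f[...,2]>f[...,0]+50)&(abs(W[...,0]-.61)<.1)&(abs(W[...,1]-.22)<.1)).astype(np.uint8)
        c,_=cv2.findContours(b,0,1); c=max(c,key=cv2.contourArea); e=cv2.fitEllipse(c); print(n,lab,e,back(im,R,t,e[0],.049))
    save(im,f'pics/{n}4.png')
    # hotplate top dark: 
    cen=back(im,R,t,(0,0),0)
    K=im['K']
    # rectify table plane z=.04 around hotplate, 1mm/px, from old frame
    xs=np.arange(.42,.80,.001); ys=np.arange(.36,.08,-.001)
    X,Y=np.meshgrid(xs[::-1],ys,indexing='ij'); P=np.stack([X,Y,np.full_like(X,.04)],-1)@R.T+t; q=P@K.T; q=q[...,:2]/q[...,2:]
    r=cv2.remap(f0['frame'],q[...,0].astype(np.float32),q[...,1].astype(np.float32),cv2.INTER_CUBIC); cv2.imwrite(f'pics/rect_{n}.png',cv2.resize(r[:,:,::-1],None,fx=1.5,fy=1.5))
E
python3 -c "
import cv2,numpy as np
a=cv2.imread('pics/rect_scene.png');b=cv2.imread('pics/rect_top.png');o=np.hstack([a,b]);print(o.shape);cv2.imwrite('pics/rect.png',o[:600,:800]) if 0 else cv2.imwrite('pics/rect.png',cv2.resize(o,(800,int(o.shape[0]*800/o.shape[1]))))"
```

```text
scene old ((325.7614440917969, 241.58456420898438), (21.69591522216797, 30.42226791381836), 101.16424560546875) [0.6114 0.2257 0.049 ]
scene new ((325.7334289550781, 241.4332275390625), (22.078243255615234, 30.35997200012207), 103.07654571533203) [0.6108 0.2256 0.049 ]
top old ((193.07666015625, 150.50979614257812), (24.357769012451172, 24.589113235473633), 58.91873550415039) [0.6067 0.2245 0.049 ]
top new ((193.03607177734375, 150.45689392089844), (24.265064239501953, 24.731128692626953), 61.88160705566406) [0.6069 0.2247 0.049 ]
(572, 840, 3)
```

View pics/rect.png

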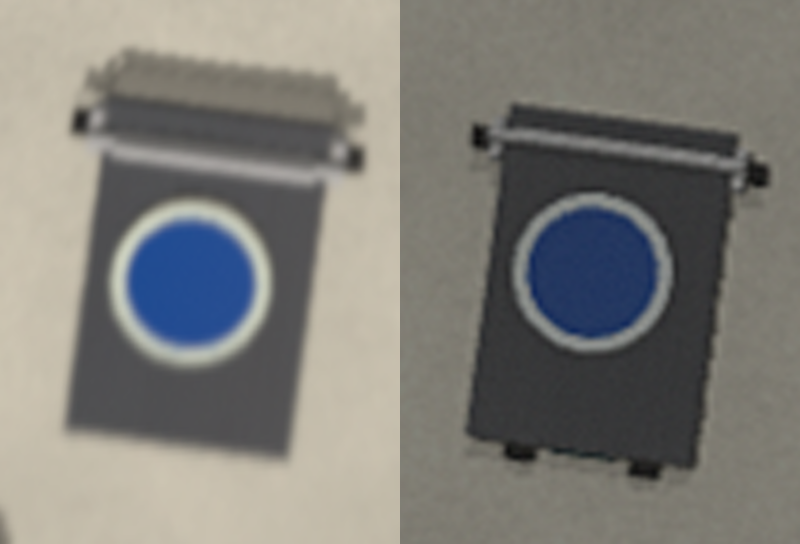

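```bash
python3 -m handwheel '[[1,-2,-20,0.01,10],[2,-4,-50,0.02,10],[3,-5,-85,0.032,10],[3,-5,-110,0.032,10],[3,-5,-122,0.032,10],[3,-5,-125,0.032,10],[3,-5,-125,0.032,10],[3,-5,-125,0.032,10]]'; python3 st.py
```

```text
time_s: 9.35
tool_pos: [0.4054, 0.2513, 0.0932]
orientation: [0.001, 0.998, -0.069, 0.003]
wrist_force: [1.3, 0.3, -1.4]
gripper_width: 0.168
9.35 tcp [0.4054 0.2513 0.0932] yaxis [-0.1383 -0.9904  0.0006] z [ 0.0066 -0.0016 -1.    ] F [ 1.3253  0.3375 -1.4375] w 0.16759421470687613 q [ 0.4102  0.0942  2.071  -0.005   0.9709  2.1225]
```

```bash
python3 -m handwheel '[[0,1,-3,0,10],[0,1,-5,0,10],[0,1,-6,0,10],[0,1,-7,0,10],[0,1,-8,0,10],[0,1,-8,0,10]]'; python3 st.py; python3 blade.py;python3 - <<'E'
from h import *
im,R,t=cam('wrist'); save(im,'pics/w5.png')
im,R,t=cam('scene'); a=im['frame'][180:300,260:380,::-1]; cv2.imwrite('pics/s5.png',cv2.resize(a,None,fx=5,fy=5,interpolation=cv2.INTER_CUBIC))
E
```

```text
time_s: 9.85
tool_pos: [0.4052, 0.2523, 0.0851]
orientation: [0.001, 0.998, -0.069, 0.003]
wrist_force: [-0.0, 0.4, -1.6]
gripper_width: 0.167
9.85 tcp [0.4052 0.2523 0.0851] yaxis [-0.1381 -0.9904  0.0007] z [ 0.0065 -0.0017 -1.    ] F [-0.047   0.4296 -1.6182] w 0.16692024661483 q [ 0.4123  0.1093  2.0733 -0.0051  0.9537  2.1245]
n 12298 tool-frame down = 0.0050*fwd +0.0010*lat +0.0391 lat range -0.022998095714469417 0.022999998082064745 fwd 0.05000182176142556 0.12220971698047742
world z slopes [0.0017 0.     0.0454] zmean [0.4927 0.2401 0.0462]
0.045 lat -0.02426699113096945 0.02386473778390571 dn 0.0393183629235432
0.055 lat -0.024188123884977927 0.023892054065735285 dn 0.0393745223423055
0.065 lat -0.049445810611213045 0.049959667962759136 dn 0.03941101616509883
0.075 lat -0.049998841106066796 0.049960283929127776 dn 0.04013893948094149
0.085 lat -0.04994232033881078 0.04998424957601482 dn 0.0408193842277217
0.095 lat -0.04999830961821229 0.049951174218668806 dn 0.0410072289794398
0.105 lat -0.04999700682647768 0.049927943661225695 dn 0.04101339474168686
0.115 lat -0.04996597114574862 0.04998379254651984 dn 0.045449318918343466
```

View pics/w5.png

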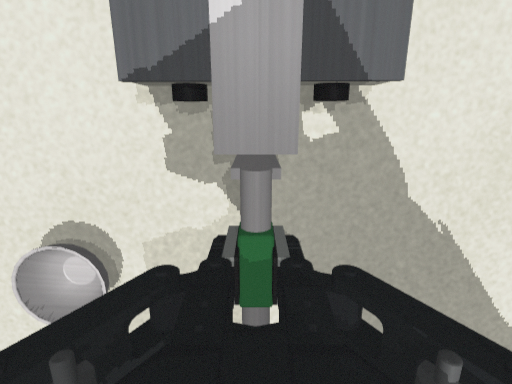

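View pics/s5.png

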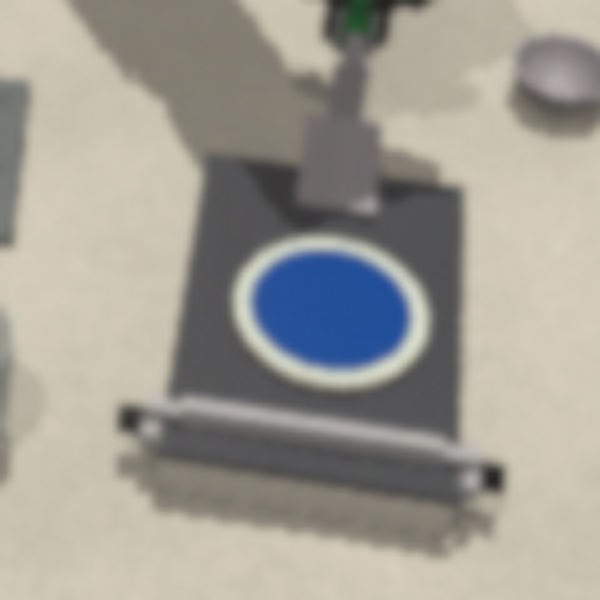

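```bash
python3 -m handwheel '[[0,0,-1,0,10],[0,0,-2,0,10],[0,0,-2.5,0,10],[0,0,-2.5,0,10]]'; python3 st.py;  python3 -m handwheel '[[0,0,-0.5,0,10],[0,0,-0.5,0,10]]'; python3 st.py; python3 -m handwheel '[[0,0,-0.5,0,10],[0,0,-0.5,0,10]]'; python3 st.py; python3 - <<'E'
from h import *
from scipy.spatial.transform import Rotation as Ro
s=ctrl.observe(); im,R,t=cam('wrist'); W=cloud(im,R,t); f=im['frame'].astype(int).sum(-1)
p=np.array(s['tool_pos']); d=np.array([.991,-.1336]); n=np.array([.1336,.991])
rel=W[...,:2]-p[:2]; a=rel@d; l=rel@n; z=W[...,2]
m=(a>.09)&(a<.115)&(abs(l)>.035)&(abs(l)<.06); print('hot',np.nanmedian(z[m]),m.sum())
m=(a>.055)&(a<.115)&(abs(l)<.02); print('blade',np.nanmedian(z[m]))
E
```

```text
time_s: 10.33
tool_pos: [0.4052, 0.2523, 0.0824]
orientation: [0.001, 0.998, -0.069, 0.003]
wrist_force: [-0.8, -0.3, -2.0]
gripper_width: 0.164
10.3333 tcp [0.4052 0.2523 0.0824] yaxis [-0.1382 -0.9904  0.0009] z [ 0.0061 -0.0018 -1.    ] F [-0.7517 -0.3191 -1.9826] w 0.16411188279657798 q [ 0.4122  0.1141  2.0743 -0.0051  0.9483  2.1246]
time_s: 10.5
tool_pos: [0.4051, 0.2522, 0.0818]
orientation: [0.001, 0.998, -0.069, 0.003]
wrist_force: [1.1, 0.5, -2.4]
gripper_width: 0.168
10.5 tcp [0.4051 0.2522 0.0818] yaxis [-0.1382 -0.9904  0.0011] z [ 0.0059 -0.0019 -1.    ] F [ 1.0807  0.5115 -2.3923] w 0.1682346530951409 q [ 0.4122  0.1152  2.0746 -0.0051  0.9472  2.1246]
time_s: 10.67
tool_pos: [0.405, 0.2522, 0.0812]
orientation: [0.001, 0.998, -0.069, 0.003]
wrist_force: [-0.9, 0.1, -1.1]
gripper_width: 0.164
10.6667 tcp [0.405  0.2522 0.0812] yaxis [-0.1382 -0.9904  0.0012] z [ 0.0057 -0.002  -1.    ] F [-0.9057  0.1086 -1.1199] w 0.16440484390606772 q [ 0.4122  0.1162  2.0749 -0.0051  0.946   2.1246]
hot 0.039575523163543035 4867
blade 0.042226279261629425
```

```bash
python3 -m handwheel '[[0,0,-0.5,0,10],[0,0,-0.5,0,10]]';python3 -m handwheel '[[0,0,-0.4,0,10],[0,0,-0.4,0,10]]'; python3 st.py; python3 -c "
from h import *
print([ctrl.observe()['wrist_force'][2] for _ in range(3)])"
```

```text
time_s: 10.88
tool_pos: [0.4051, 0.2522, 0.0809]
orientation: [0.001, 0.998, -0.069, 0.003]
wrist_force: [-0.3, -0.4, 0.2]
gripper_width: 0.169
time_s: 11.05
tool_pos: [0.4052, 0.2523, 0.0807]
orientation: [0.001, 0.998, -0.069, 0.003]
wrist_force: [-1.2, -0.6, 1.5]
gripper_width: 0.168
11.05 tcp [0.4052 0.2523 0.0807] yaxis [-0.1382 -0.9904  0.001 ] z [ 0.006  -0.0019 -1.    ] F [-1.1752 -0.6315  1.5374] w 0.16754313591900735 q [ 0.4123  0.1173  2.0748 -0.0051  0.9448  2.1247]
[np.float64(1.537366222788859), np.float64(1.537366222788859), np.float64(1.537366222788859)]
```

```bash
python3 -m handwheel '[[3,-0.4,0,0,10],[8,-1.1,0,0,10],[13,-1.7,0,0,10],[18,-2.4,0,0,10],[21,-2.8,0,0,10],[23,-3.1,0,0,10],[23,-3.1,0,0,10]]'; python3 st.py
python3 - <<'E'
from h import *
im,R,t=cam('scene'); a=im['frame'][180:300,260:380,::-1]; cv2.imwrite('pics/s6.png',cv2.resize(a,None,fx=5,fy=5,interpolation=cv2.INTER_CUBIC))
E
```

```text
time_s: 11.63
tool_pos: [0.4292, 0.2492, 0.0809]
orientation: [0.001, 0.998, -0.069, 0.004]
wrist_force: [0.6, -0.5, 0.1]
gripper_width: 0.167
11.6333 tcp [0.4292 0.2492 0.0809] yaxis [-0.1386 -0.9903  0.0007] z [ 0.0072 -0.0017 -1.    ] F [ 0.5903 -0.4935  0.131 ] w 0.1671785494940264 q [ 0.387   0.1542  2.0321 -0.0052  0.9493  2.0999]
```

View pics/s6.png

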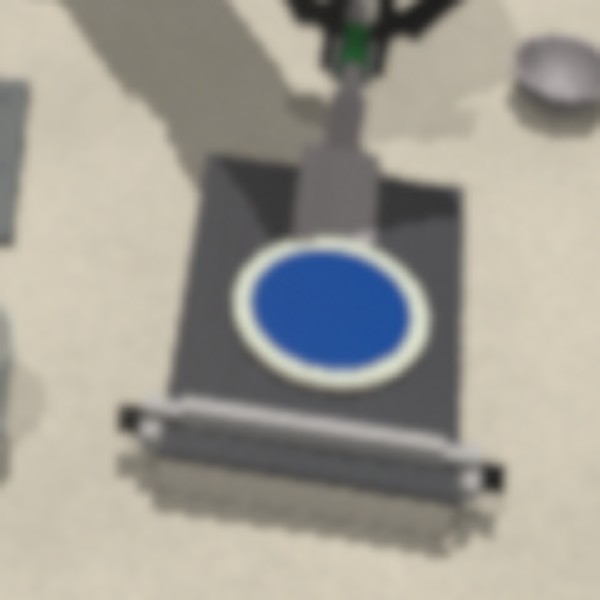

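```bash
python3 -m handwheel '[[1,-0.1,-0.3,0,10],[2.5,-0.3,-0.3,0,10],[4,-0.5,-0.3,0,10],[5.5,-0.7,-0.3,0,10],[7,-0.9,-0.3,0,10],[8.5,-1.1,-0.3,0,10],[10,-1.3,-0.3,0,10],[10,-1.3,-0.3,0,10]]'; python3 st.py
cat > pl.py <<'E'
from h import *
import sys
im,R,t=cam('scene'); a=im['frame'][180:300,260:380,::-1]; cv2.imwrite(f'pics/{sys.argv[1]}.png',cv2.resize(a,None,fx=5,fy=5,interpolation=cv2.INTER_CUBIC))
f=im['frame'].astype(int); W=cloud(im,R,t); b=((f[...,2]>f[...,0]+50)&(abs(W[...,0]-.62)<.12)&(abs(W[...,1]-.22)<.1)).astype(np.uint8)
c,_=cv2.findContours(b,0,1); c=max(c,key=cv2.contourArea); e=cv2.fitEllipse(c); P=back(im,R,t,e[0],.049); print(e[1],P, 'mean cloud z',np.nanmean(W[b>0],0),'s,l',P[0]*.991-P[1]*.1336,P[0]*.1336+P[1]*.991)
w=W[b>0]; A=np.c_[w[:,:2]-P[:2],np.ones(len(w))]; print('tilt',np.linalg.lstsq(A,w[:,2],rcond=None)[0])
s=ctrl.observe(); p=s['tool_pos']; print('tcp s,l',p[0]*.991-p[1]*.1336,p[0]*.1336+p[1]*.991,p[2])
E
python3 pl.py s7
```

```text
time_s: 12.35
tool_pos: [0.4386, 0.2481, 0.0809]
orientation: [0.0, 0.998, -0.069, 0.003]
wrist_force: [-5.0, 0.3, 6.6]
gripper_width: 0.169
12.35 tcp [0.4386 0.2481 0.0809] yaxis [-0.1385 -0.9904  0.0006] z [ 0.006  -0.0014 -1.    ] F [-4.9991  0.3072  6.6196] w 0.16902655252240473 q [ 0.3775  0.1698  2.0138 -0.0043  0.953   2.0898]
(22.167072296142578, 30.430809020996094) [0.61404047 0.22534628 0.049     ] mean cloud z [0.61325049 0.22542848 0.04841918] s,l 0.5784078471372283 0.3053539687927098
tilt [ 0.00433486 -0.00493348  0.04842301]
tcp s,l 0.4014963467774431 0.3044858945389258 0.0808772975614561
```

View pics/s7.png

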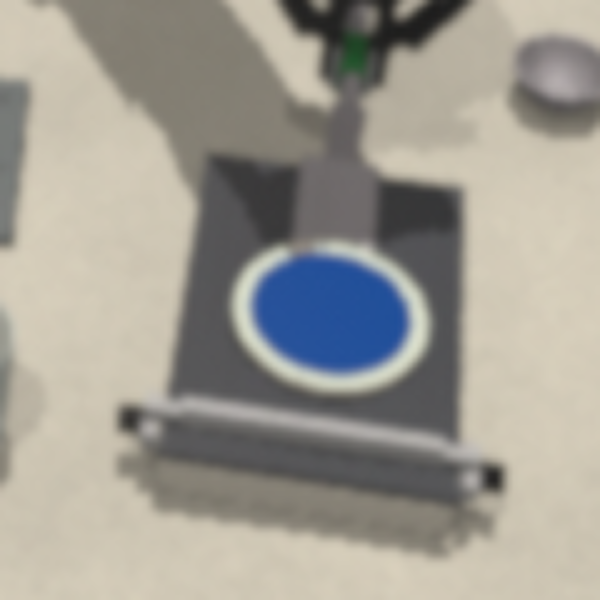

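```bash
python3 -m handwheel '[[0,0,0.2,0,10],[1.5,-0.2,0.2,0,10],[3,-0.4,0.2,0,10],[4.5,-0.6,0.2,0,10],[6,-0.8,0.2,0,10],[6,-0.8,0.2,0,10]]'; python3 st.py; python3 pl.py s8
```

```text
time_s: 12.9
tool_pos: [0.4449, 0.2473, 0.081]
orientation: [0.0, 0.998, -0.069, 0.003]
wrist_force: [-3.6, 0.4, 2.9]
gripper_width: 0.167
12.9 tcp [0.4449 0.2473 0.081 ] yaxis [-0.1386 -0.9903  0.0005] z [ 0.0064 -0.0014 -1.    ] F [-3.6335  0.4396  2.8915] w 0.1669582026077633 q [ 0.3714  0.1793  2.0022 -0.0045  0.9547  2.0839]
(22.341352462768555, 30.710519790649414) [0.6196423  0.22394509 0.049     ] mean cloud z [0.61906436 0.22392545 0.04851612] s,l 0.5841464524284216 0.30471379638201185
tilt [ 0.00206737 -0.00443144  0.04851723]
tcp s,l 0.4078267299855398 0.3044868711843194 0.08097723599164833
```

```bash
python3 -m handwheel '[[1.5,-0.2,0.1,0,10],[3,-0.4,0.1,0,10],[4.5,-0.6,0.1,0,10],[6,-0.8,0.1,0,10],[7.5,-1,0.1,0,10],[8,-1.1,0.1,0,10]]'; python3 st.py; python3 pl.py s9
```

```text
time_s: 13.45
tool_pos: [0.4531, 0.2461, 0.081]
orientation: [0.0, 0.998, -0.07, 0.003]
wrist_force: [-5.0, 0.7, 3.8]
gripper_width: 0.171
13.45 tcp [0.4531 0.2461 0.081 ] yaxis [-0.1387 -0.9903  0.0005] z [ 0.0067 -0.0014 -1.    ] F [-5.0326  0.6901  3.7985] w 0.17108444133858672 q [ 0.3635  0.192   1.9869 -0.0045  0.9569  2.0761]
(22.59545135498047, 31.009784698486328) [0.62813397 0.22267753 0.049     ] mean cloud z [0.62751315 0.22275221 0.04862585] s,l 0.5927310437115093 0.3045921316085626
tilt [-0.00164066 -0.0006782   0.04862488]
tcp s,l 0.4161978396915955 0.3044508473806827 0.08103861106955204
```

View pics/s9.png

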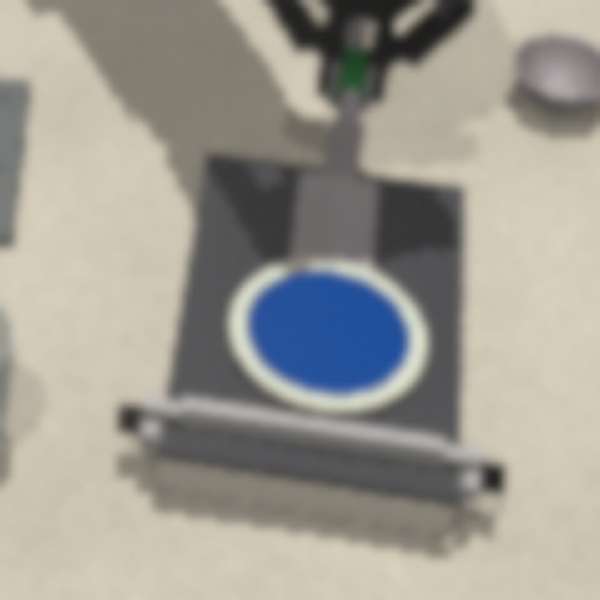

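```bash
python3 -m handwheel '[[1,-0.1,0.1,0,10],[2,-0.3,0.1,0,10],[3,-0.4,0.1,0,10],[4,-0.5,0.1,0,10],[5,-0.7,0.1,0,10],[5,-0.7,0.1,0,10]]'; python3 st.py; python3 pl.py s10; python3 -m handwheel '[[1,-0.1,0.1,0,10],[2,-0.3,0.1,0,10],[3,-0.4,0.1,0,10],[4,-0.5,0.1,0,10],[5,-0.7,0.1,0,10],[5,-0.7,0.1,0,10]]'; python3 st.py; python3 pl.py s10
```

```text
time_s: 14.0
tool_pos: [0.4585, 0.2453, 0.081]
orientation: [0.0, 0.998, -0.07, 0.004]
wrist_force: [-2.6, -0.1, 1.5]
gripper_width: 0.162
14.0 tcp [0.4585 0.2453 0.081 ] yaxis [-0.1387 -0.9903  0.0004] z [ 0.0074 -0.0015 -1.    ] F [-2.6384 -0.1279  1.4726] w 0.1621765454897875 q [ 0.3585  0.2001  1.9772 -0.0049  0.9579  2.0713]
(22.731616973876953, 30.888383865356445) [0.63337806 0.22193666 0.049     ] mean cloud z [0.63265907 0.22199675 0.0485198 ] s,l 0.5980269153425698 0.3045585411458048
tilt [ 0.00137796 -0.00125275  0.04852087]
tcp s,l 0.42163435916674835 0.30435682066681563 0.08101521811487102
time_s: 14.55
tool_pos: [0.464, 0.2445, 0.081]
orientation: [0.0, 0.998, -0.07, 0.004]
wrist_force: [-2.4, 0.0, 0.5]
gripper_width: 0.168
14.55 tcp [0.464  0.2445 0.081 ] yaxis [-0.1387 -0.9903  0.0004] z [ 0.0084 -0.0016 -1.    ] F [-2.4373  0.0123  0.525 ] w 0.16752838237314646 q [ 0.3536  0.2082  1.9674 -0.0053  0.9587  2.0666]
(23.139089584350586, 31.192764282226562) [0.63885378 0.22118573 0.049     ] mean cloud z [0.63799827 0.2213261  0.04838379] s,l 0.6035536786929094 0.30454592237050016
tilt [ 0.00723602 -0.0002109   0.04839001]
tcp s,l 0.42713168454421063 0.30431281510764224 0.08100649791392861
```

View pics/s10.png

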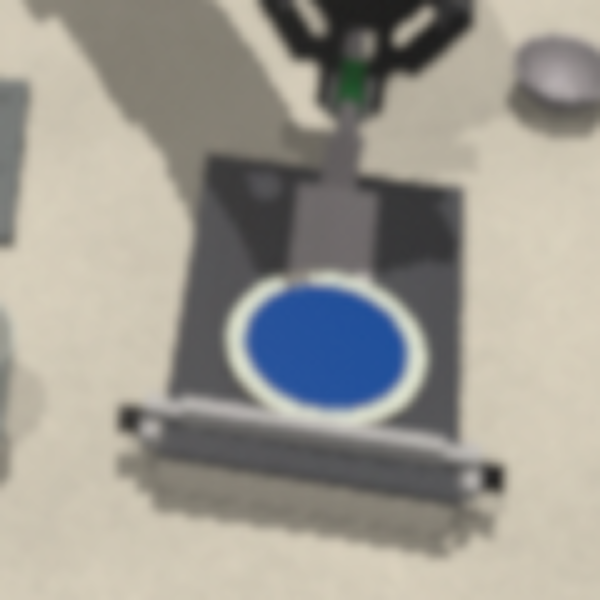

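```bash
python3 -m handwheel '[[1,-0.1,-0.1,0,10],[2,-0.3,-0.1,0,10],[3,-0.4,-0.1,0,10],[4,-0.5,-0.1,0,10],[4,-0.5,-0.1,0,10]]'; python3 pl.py s11; python3 -m handwheel '[[1,-0.1,0,0,10],[2,-0.3,0,0,10],[3,-0.4,0,0,10],[4,-0.5,0,0,10],[4,-0.5,0,0,10]]'; python3 st.py; python3 pl.py s11
```

```text
time_s: 15.02
tool_pos: [0.4682, 0.2441, 0.081]
orientation: [0.0, 0.998, -0.07, 0.004]
wrist_force: [-3.5, 0.8, 4.2]
gripper_width: 0.166
(23.288433074951172, 31.314393997192383) [0.63933253 0.22137776 0.049     ] mean cloud z [0.63886041 0.22136775 0.04897262] s,l 0.6040024649700122 0.3048001824194058
tilt [-0.00346975 -0.00055699  0.04897098]
tcp s,l 0.431291526172697 0.3043637532330927 0.08092159051849286
time_s: 15.48
tool_pos: [0.4724, 0.2435, 0.081]
orientation: [0.0, 0.998, -0.07, 0.005]
wrist_force: [-5.1, 0.0, 3.3]
gripper_width: 0.164
15.4833 tcp [0.4724 0.2435 0.081 ] yaxis [-0.1387 -0.9903  0.0002] z [ 0.009  -0.0015 -1.    ] F [-5.0716  0.0261  3.3231] w 0.16421744254760023 q [ 0.3464  0.2212  1.9514 -0.0054  0.961   2.0595]
(23.55967140197754, 30.967559814453125) [0.63911777 0.22164519 0.049     ] mean cloud z [0.63936493 0.2215072  0.04966157] s,l 0.6037539145977922 0.30503651928101
tilt [-0.02338453  0.00421144  0.04966793]
tcp s,l 0.43556263471528867 0.3044479015235875 0.08095037745934254
```

View pics/s11.png

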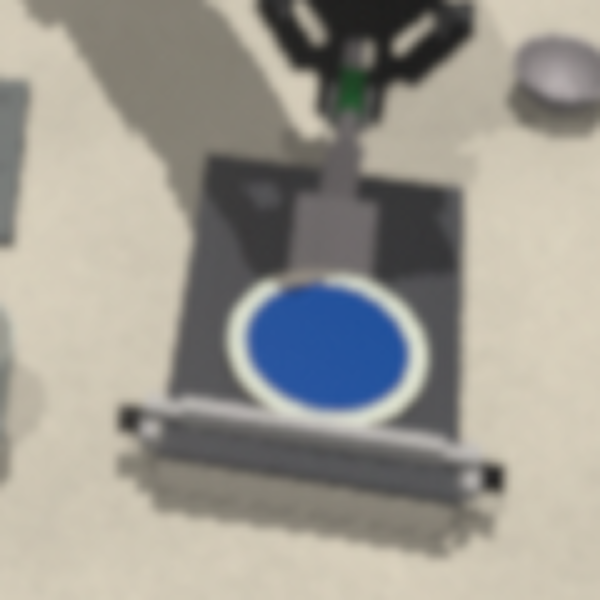

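```bash
python3 -m handwheel '[[2,-0.3,0.1,0,10],[4,-0.5,0.1,0,10],[6,-0.8,0.1,0,10],[8,-1.1,0.1,0,10],[11,-1.5,0.1,0,10],[14,-1.9,0.1,0,10],[17,-2.3,0.1,0,10],[20,-2.7,0.1,0,10]]'; python3 st.py; python3 pl.py s12
```

```text
time_s: 16.2
tool_pos: [0.4926, 0.2407, 0.081]
orientation: [0.0, 0.998, -0.07, 0.004]
wrist_force: [-4.4, 1.1, 4.6]
gripper_width: 0.169
16.2 tcp [0.4926 0.2407 0.081 ] yaxis [-0.1389 -0.9903  0.0003] z [ 0.0089 -0.0015 -1.    ] F [-4.3767  1.0877  4.603 ] w 0.16854576176006106 q [ 0.3288  0.2531  1.9115 -0.0052  0.9691  2.0419]
(23.087932586669922, 31.30584716796875) [0.63991293 0.22224169 0.049     ] mean cloud z [0.64040382 0.22197798 0.05001266] s,l 0.6044622251781623 0.3057338823805671
tilt [-0.0340234   0.0078158   0.05003142]
tcp s,l 0.4570449093477581 0.30439936451064953 0.08099538957367511
```

View pics/s12.png

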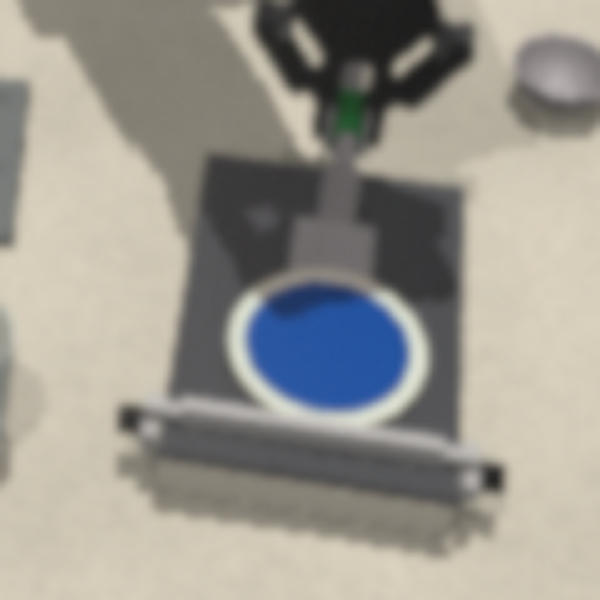

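Sliding under nicely; the plate stays at the fence. 45 mm to go; take 38.

```bash
python3 -m handwheel '[[3,-0.4,0.1,0,10],[7,-0.9,0.1,0,10],[12,-1.6,0.1,0,10],[17,-2.3,0.1,0,10],[22,-3,0.1,0,10],[27,-3.6,0.1,0,10],[32,-4.3,0.1,0,10],[35,-4.7,0.1,0,10],[37,-5,0.1,0,10],[37,-5,0.1,0,10]]'; python3 st.py; python3 pl.py s13; python3 - <<'E'
from h import *
im,R,t=cam('wrist'); save(im,'pics/w13.png')
E
```

```text
time_s: 17.08
tool_pos: [0.531, 0.2356, 0.081]
orientation: [0.0, 0.998, -0.07, 0.005]
wrist_force: [-3.8, 0.5, 2.4]
gripper_width: 0.168
17.0833 tcp [0.531  0.2356 0.081 ] yaxis [-0.1392 -0.9903  0.    ] z [ 0.0104 -0.0015 -0.9999] F [-3.7547  0.4592  2.4064] w 0.16775475280723162 q [ 0.299   0.3127  1.8343 -0.0054  0.9851  2.0124]
(23.71050453186035, 30.8481388092041) [0.63909661 0.22215196 0.049     ] mean cloud z [0.64131587 0.2216839  0.05194869] s,l 0.603665238738927 0.3055358950479261
tilt [-0.07050662  0.01350943  0.05211149]
tcp s,l 0.4946435521857608 0.3043232399521357 0.08097873230615639
```

View pics/s13.png

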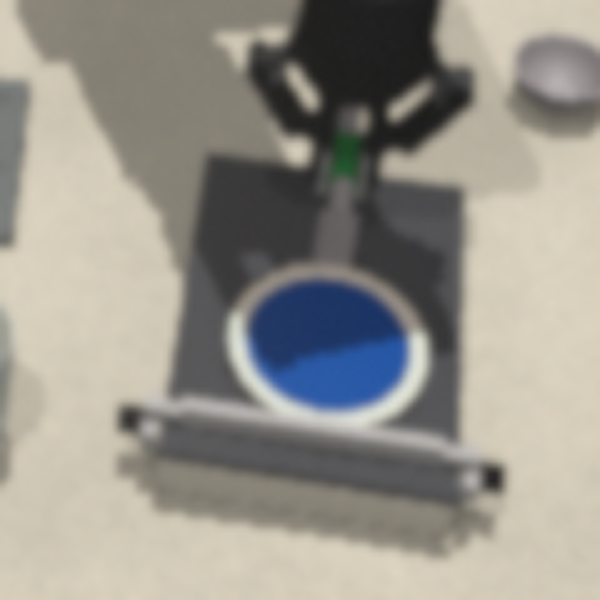

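View pics/w13.png

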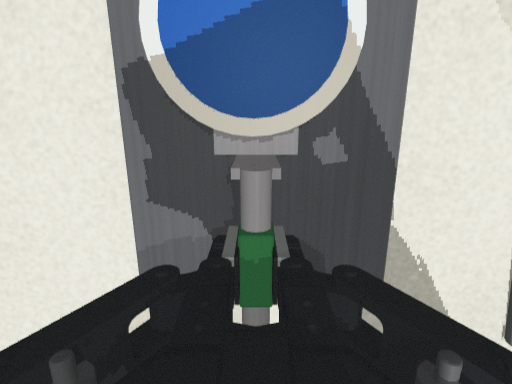

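```bash
cat > wp.py <<'E'
from h import *
from scipy.spatial.transform import Rotation as Ro
np.set_printoptions(precision=4,suppress=True)
s=ctrl.observe(); im,R,t=cam('wrist'); W=cloud(im,R,t); f=im['frame'].astype(int)
p=np.array(s['tool_pos']); q=s['orientation']; M=Ro.from_quat([q[1],q[2],q[3],q[0]]).as_matrix()
d=M[:2,0]*np.sign(M[0,0]); d/=np.linalg.norm(d); n=np.array([-d[1],d[0]])
rel=W[...,:2]-p[:2]; a=rel@d; l=rel@n; z=W[...,2]-p[2]
b=(f[...,2]>f[...,0]+40)&(f[...,2]>60)&(a>.03)&(abs(l)<.08)&(abs(z+.03)<.03)
A=np.c_[a[b],l[b],np.ones(b.sum())]; c=np.linalg.lstsq(A,z[b],rcond=None)[0]; print('blue plane slope fwd,lat',c[:2],'z@a=.1',c[0]*.1+c[2],'n',b.sum(),'a min',a[b].min())
# rim: pixels higher than blade, near edge along l~0
col=(abs(l)<.006)&(a>.03)&(a<.09)
for lo in np.arange(.035,.08,.002):
    m=col&(a>=lo)&(a<lo+.002)
    if m.sum(): print(round(lo,3),'z %.4f'%np.nanmedian(z[m]),f[m].mean(0).astype(int))
# lateral of blue centre
for lo in (.06,.07,.08,.09):
    m=b&(a>=lo)&(a<lo+.004)
    if m.sum()>5: print('lat',lo,l[m].min(),l[m].max())
E
python3 wp.py
```

```text
blue plane slope fwd,lat [-0.0766  0.0005] z@a=.1 -0.027427377171026283 n 18166 a min 0.06498395211285388
0.035 z 0.0099 [128 127 127]
0.037 z 0.0098 [128 127 127]
0.039 z 0.0096 [127 126 126]
0.041 z 0.0096 [127 126 126]
0.043 z -0.0064 [102 100 101]
0.045 z -0.0390 [144 142 143]
0.047 z -0.0388 [144 143 144]
0.049 z -0.0388 [145 143 144]
0.051 z -0.0389 [130 129 129]
0.053 z -0.0388 [129 128 126]
0.055 z -0.0247 [194 189 177]
0.057 z -0.0248 [198 193 180]
0.059 z -0.0247 [198 193 180]
0.061 z -0.0248 [198 193 180]
0.063 z -0.0251 [172 173 170]
0.065 z -0.0248 [ 49  83 135]
0.067 z -0.0249 [ 47  82 135]
0.069 z -0.0249 [ 48  83 136]
0.071 z -0.0253 [ 48  82 136]
0.073 z -0.0254 [ 49  83 137]
0.075 z -0.0256 [ 49  83 137]
0.077 z -0.0257 [ 49  84 137]
0.079 z -0.0259 [ 49  84 137]
lat 0.07 -0.025217412915011936 0.028821716198188366
lat 0.08 -0.03539940589543041 0.03890509392297463
lat 0.09 -0.04117848138776243 0.04458990951813616
```

```bash
python3 -m handwheel '[[-0.7,0.1,0.1,0,10],[-1.5,0.2,0.1,0,10],[-1.5,0.2,0.1,0,10]]'; python3 st.py; python3 wp.py | head -1
```

```text
time_s: 17.48
tool_pos: [0.5301, 0.2355, 0.0809]
orientation: [0.0, 0.998, -0.069, 0.007]
wrist_force: [0.2, 0.1, -1.7]
gripper_width: 0.164
17.4833 tcp [0.5301 0.2355 0.0809] yaxis [-0.1386 -0.9903 -0.0001] z [ 0.0136 -0.0018 -0.9999] F [ 0.2245  0.1183 -1.6528] w 0.16437119699234967 q [ 0.3     0.3101  1.8382 -0.0069  0.9809  2.0137]
blue plane slope fwd,lat [0.0064 0.0009] z@a=.1 -0.02900913168910296 n 18292 a min 0.06394353658328768
```

```bash
python3 -m handwheel '[[1,-0.1,0,0,10],[2,-0.3,0,0,10],[3,-0.4,0,0,10],[4,-0.5,0,0,10],[4,-0.5,0,0,10]]'; python3 st.py; python3 wp.py | head -18
```

```text
time_s: 17.95
tool_pos: [0.5342, 0.235, 0.0809]
orientation: [0.0, 0.998, -0.07, 0.007]
wrist_force: [-2.2, -0.1, 0.0]
gripper_width: 0.165
17.95 tcp [0.5342 0.235  0.0809] yaxis [-0.1388 -0.9903 -0.0001] z [ 0.0132 -0.0018 -0.9999] F [-2.2481 -0.0613  0.0048] w 0.16531822945886188 q [ 0.297   0.3166  1.8295 -0.0067  0.9835  2.0107]
blue plane slope fwd,lat [0.0061 0.0004] z@a=.1 -0.029106212813393165 n 19234 a min 0.061345030823996345
0.035 z 0.0099 [128 126 127]
0.037 z 0.0099 [128 126 127]
0.039 z 0.0098 [128 126 127]
0.041 z 0.0099 [127 126 126]
0.043 z -0.0070 [102 100 101]
0.045 z -0.0390 [144 142 143]
0.047 z -0.0387 [143 141 142]
0.049 z -0.0389 [127 126 126]
0.051 z -0.0302 [175 171 160]
0.053 z -0.0298 [187 184 170]
0.055 z -0.0298 [188 184 170]
0.057 z -0.0299 [189 185 171]
0.059 z -0.0298 [179 177 167]
0.061 z -0.0294 [ 49  79 129]
0.063 z -0.0292 [ 40  74 127]
0.065 z -0.0295 [ 40  74 128]
0.067 z -0.0292 [ 41  75 128]
```

```bash
python3 -m handwheel '[[1,-0.1,0,0,10],[2,-0.3,0,0,10],[3,-0.4,0,0,10],[4,-0.5,0,0,10],[5,-0.6,0,0,10],[5,-0.6,0,0,10],[4,-0.5,0,0,10],[4,-0.5,0,0,10]]'; python3 st.py; python3 wp.py | head -12;python3 wp.py | tail -4
```

```text
time_s: 18.67
tool_pos: [0.5388, 0.2344, 0.0808]
orientation: [0.0, 0.998, -0.069, 0.008]
wrist_force: [-0.6, -0.2, -3.0]
gripper_width: 0.17
18.6667 tcp [0.5388 0.2344 0.0808] yaxis [-0.1386 -0.9903 -0.0003] z [ 0.0151 -0.0019 -0.9999] F [-0.6055 -0.2234 -2.9832] w 0.1700232460622323 q [ 0.294   0.3232  1.8209 -0.0074  0.9836  2.0079]
blue plane slope fwd,lat [0.0085 0.0008] z@a=.1 -0.028849822501513165 n 20967 a min 0.055673291354373454
0.035 z 0.0099 [128 127 127]
0.037 z 0.0099 [128 126 127]
0.039 z 0.0099 [127 126 126]
0.041 z 0.0100 [128 126 126]
0.043 z -0.0068 [101  99 100]
0.045 z -0.0389 [153 150 144]
0.047 z -0.0297 [186 182 168]
0.049 z -0.0296 [187 183 169]
0.051 z -0.0298 [188 184 170]
0.053 z -0.0298 [188 184 170]
0.055 z -0.0294 [102 118 143]
lat 0.06 -0.023752302433022537 0.026687051642218934
lat 0.07 -0.03418811436143248 0.037841883323210326
lat 0.08 -0.04007350861764129 0.043849102490384206
lat 0.09 -0.04340985812769789 0.046745555242671086
```

```bash
python3 -m handwheel '[[-0.5,0,0.5,0,10],[-1,0.1,1.5,0,10],[-1.5,0.2,3,0,10],[-2,0.3,5,0,10],[-2,0.3,8,0,10],[-2,0.3,12,0,10],[-2,0.3,16,0,10],[-2,0.3,19,0,10],[-2,0.3,20,0,10]]'; python3 st.py; python3 wp.py | head -12;python3 wp.py | tail -4
python3 pl.py s14
```

```text
time_s: 19.52
tool_pos: [0.5373, 0.2349, 0.1019]
orientation: [0.0, 0.998, -0.07, 0.008]
wrist_force: [0.3, -0.2, -2.1]
gripper_width: 0.166
19.5167 tcp [0.5373 0.2349 0.1019] yaxis [-0.1387 -0.9903 -0.0009] z [ 0.0162 -0.0013 -0.9999] F [ 0.2541 -0.2456 -2.1249] w 0.16565026224646742 q [ 0.2955  0.2898  1.8169 -0.007   1.0198  2.0091]
blue plane slope fwd,lat [0.0086 0.0011] z@a=.1 -0.028774625169248766 n 20955 a min 0.05567440653290469
0.035 z 0.0100 [128 126 127]
0.037 z 0.0099 [128 126 127]
0.039 z 0.0100 [127 126 126]
0.041 z 0.0100 [128 126 127]
0.043 z -0.0063 [100  99  99]
0.045 z -0.0386 [146 143 138]
0.047 z -0.0297 [186 182 168]
0.049 z -0.0297 [187 183 169]
0.051 z -0.0294 [188 184 170]
0.053 z -0.0298 [189 184 170]
0.055 z -0.0294 [102 118 143]
lat 0.06 -0.02402461568249734 0.0267514133260654
lat 0.07 -0.03409074305480464 0.038282650713306984
lat 0.08 -0.040227818286034236 0.044134850027527955
lat 0.09 -0.04359516511389069 0.04675204166571883
(21.953500747680664, 30.243148803710938) [0.61889283 0.22650546 0.049     ] mean cloud z [0.63844414 0.2225854  0.07197227] s,l 0.5830616618083093 0.3071509952114777
tilt [ 0.01387212 -0.00924593  0.07166481]
tcp s,l 0.5005799297335989 0.3043437214711068 0.1010852663262214
```

View pics/s14.png

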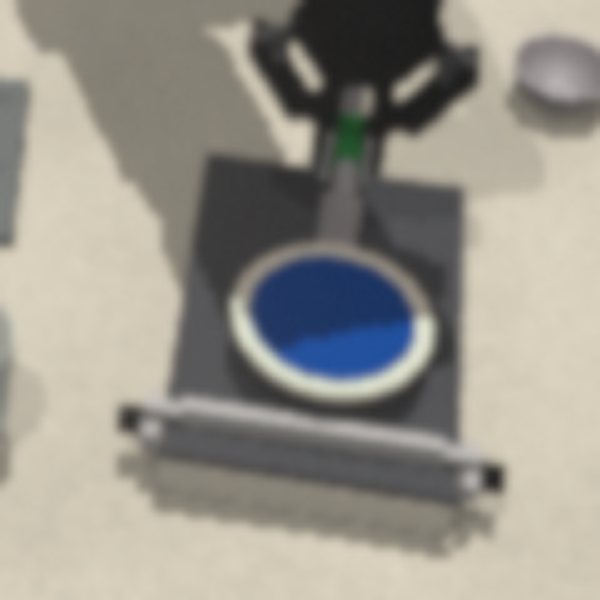

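```bash
python3 - <<'E'
from h import *
o=[]
for n in ['scene','top']:
    im,R,t=cam(n); f0=np.load(f'{n}0.npz'); K=im['K']
    xs=np.arange(.48,.72,.001); ys=np.arange(-.12,-.34,-.001)
    X,Y=np.meshgrid(xs[::-1],ys,indexing='ij'); P=np.stack([X,Y,np.full_like(X,.095)],-1)@R.T+t; q=P@K.T; q=q[...,:2]/q[...,2:]
    r=cv2.remap(f0['frame'],q[...,0].astype(np.float32),q[...,1].astype(np.float32),cv2.INTER_CUBIC)[:,:,::-1]
    r=cv2.convertScaleAbs(r,alpha=1.3 if n=='top' else 1)
    r=cv2.resize(r,None,fx=1.75,fy=1.75)
    for k in range(0,220,20):
        cv2.line(r,(int(k*1.75),0),(int(k*1.75),419),(0,90,0),1)
    for k in range(0,240,20): cv2.line(r,(0,int(k*1.75)),(400,int(k*1.75)),(0,90,0),1)
    o.append(r)
cv2.imwrite('pics/jrect.png',np.hstack(o)); print(np.hstack(o).shape)
E
```

```text
(420, 774, 3)
```

View pics/jrect.png

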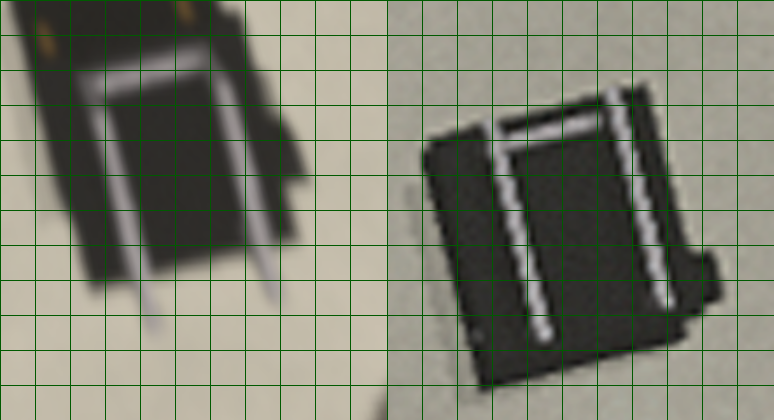

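```bash
python3 -m handwheel '[[0,0,3,0,10],[-1,-1,8,0,10],[-2,-3,15,0.005,10],[-3,-6,24,0.01,10],[-4,-10,35,0.015,10],[-5,-16,47,0.02,10],[-6,-24,60,0.03,10],[-7,-34,74,0.04,10],[-8,-45,88,0.05,10],[-9,-58,102,0.06,10]]'; python3 -m handwheel '[[-1,-14,13,0.01,10],[-2,-29,26,0.02,10],[-3,-45,38,0.03,10],[-4,-62,50,0.04,10],[-5,-80,61,0.05,10],[-7,-98,71,0.06,10],[-9,-116,80,0.07,10],[-11,-134,87,0.075,10],[-13,-151,92,0.08,10],[-15,-167,95,0.08,10]]'; python3 st.py;
```

```text
time_s: 20.6
tool_pos: [0.5275, 0.1758, 0.2048]
orientation: [0.0, 0.999, -0.039, 0.008]
wrist_force: [0.1, 0.3, -2.1]
gripper_width: 0.168
time_s: 21.43
tool_pos: [0.5124, 0.007, 0.3023]
orientation: [0.0, 1.0, 0.001, 0.009]
wrist_force: [0.0, 0.3, -2.4]
gripper_width: 0.166
21.4333 tcp [0.5124 0.007  0.3023] yaxis [ 0.0019 -1.      0.0006] z [ 0.0189 -0.0006 -0.9998] F [ 0.0032  0.2928 -2.3614] w 0.16603886949504948 q [-0.1243 -0.0819  1.8222  0.0018  1.3825  1.4443]
```

```bash
python3 -m handwheel '[[0,-14,0,0,10],[0,-27,0,0,10],[0,-38,0,0,10],[0,-47,0,0,10],[0,-53,0,0,10],[0,-56,0,0,10],[0,-57,0,0,10],[0,-57,0,0,10]]'; python3 st.py; python3 wp.py | head -12; python3 - <<'E'
from h import *
im,R,t=cam('wrist'); save(im,'pics/w15.png')
np.savez('w15.npz',W=cloud(im,R,t),frame=im['frame'],R=R,t=t,K=im['K'])
E
```

```text
time_s: 22.1
tool_pos: [0.5124, -0.0498, 0.3022]
orientation: [0.0, 1.0, 0.001, 0.009]
wrist_force: [0.4, 0.6, -3.4]
gripper_width: 0.165
22.1 tcp [ 0.5124 -0.0498  0.3022] yaxis [ 0.0021 -1.      0.0003] z [ 0.0185 -0.0003 -0.9998] F [ 0.4267  0.6266 -3.4398] w 0.16489599925501355 q [-0.2356 -0.0764  1.8172  0.0041  1.3826  1.3323]
blue plane slope fwd,lat [0.0118 0.0001] z@a=.1 -0.028549415336648985 n 20967 a min 0.05578546552660533
0.035 z 0.0101 [130 128 128]
0.037 z 0.0100 [129 128 128]
0.039 z 0.0101 [129 128 128]
0.041 z 0.0102 [130 128 128]
0.043 z -0.0049 [101 100 101]
0.045 z -0.0385 [148 146 142]
0.047 z -0.0295 [188 184 170]
0.049 z -0.0296 [190 185 172]
0.051 z -0.0294 [189 186 172]
0.053 z -0.0294 [191 186 172]
0.055 z -0.0294 [102 118 144]
```

View pics/w15.png

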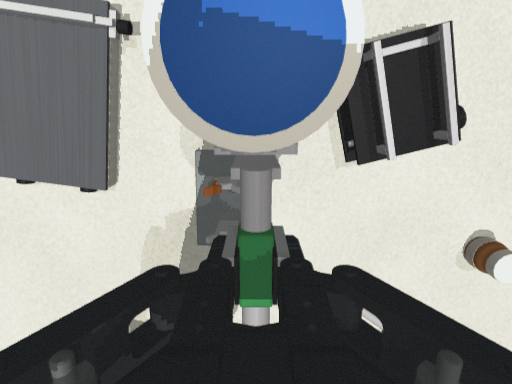

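Plate sits stable on the blade; both rails of the rack show at right: (376,42)–(391,158) and (444,24)–(456,142). Fit them from the depth.

```bash
python3 - <<'E'
import numpy as np, cv2
np.set_printoptions(precision=4,suppress=True)
D=np.load('w15.npz'); W=D['W']; x,y,z=W[...,0],W[...,1],W[...,2]
m=(abs(z-.095)<.006)&(abs(x-.6)<.1)&(y<-.15)&(y>-.32)
n,lab,st,_=cv2.connectedComponentsWithStats(m.astype(np.uint8))
for i in range(1,n):
    if st[i,4]<40: continue
    P=W[lab==i]; r=cv2.minAreaRect((P[:,:2]*1000).astype(np.float32)); print(st[i],r,'z',np.median(P[:,2]))
    c=P[:,:2].mean(0); u,s,v=np.linalg.svd(P[:,:2]-c); print('  c',c,'dir',v[0],'yaw',np.arctan2(v[0][1],v[0][0]), 'ext',((P[:,:2]-c)@v[0]).min(),((P[:,:2]-c)@v[0]).max(),((P[:,:2]-c)@v[1]).min(),((P[:,:2]-c)@v[1]).max())
E
```

```text
[ 439   21   20  124 1244] ((610.5479125976562, -261.9895935058594), (129.69998168945312, 9.56149673461914), 14.049298286437988) z 0.09393307756032801
  c [ 0.6133 -0.2604] dir [-0.9694 -0.2456] yaw -2.893501848613184 ext -0.061771908925587767 0.06791513353474793 -0.005835776593471314 0.003984900673662978
[ 371   40   25  120 1083] ((592.8134765625, -192.4495086669922), (129.53240966796875, 9.363027572631836), 14.016873359680176) z 0.09412234285265036
  c [ 0.596  -0.1908] dir [-0.9695 -0.2452] yaw -2.893885323324505 ext -0.061262299522381304 0.06826911099731696 -0.005516955341994075 0.00400457271091404
```

```bash
python3 -m handwheel '[[0,-3,-2,0.005,10],[0,-9,-5,0.015,10],[-1,-18,-10,0.03,10],[-2,-29,-16,0.05,10],[-2,-42,-23,0.07,10],[-3,-56,-31,0.09,10],[-3,-71,-40,0.11,10],[-4,-86,-49,0.13,10],[-4,-101,-58,0.15,10],[-5,-116,-67,0.17,10]]'; python3 st.py
```

```text
time_s: 23.03
tool_pos: [0.5073, -0.1664, 0.2344]
orientation: [-0.001, 0.996, 0.087, 0.009]
wrist_force: [-0.0, -0.5, -3.5]
gripper_width: 0.169
23.0333 tcp [ 0.5073 -0.1664  0.2344] yaxis [ 0.1736 -0.9848  0.0005] z [ 0.0181  0.0027 -0.9998] F [-0.0271 -0.5412 -3.4952] w 0.16873513802324644 q [-0.4542  0.0222  1.8496  0.0109  1.2548  0.9388]
```

```bash
python3 -m handwheel '[[0,-14,-10,0.015,10],[-1,-28,-20,0.03,10],[-1,-42,-30,0.045,10],[-2,-55,-40,0.058,10],[-3,-66,-50,0.066,10],[-4,-75,-58,0.07,10],[-4,-82,-64,0.07,10],[-4,-86,-67,0.07,10],[-4,-87,-68,0.07,10],[-4,-87,-68,0.07,10]]'; python3 st.py
cat > rk.py <<'E'
from h import *
from scipy.spatial.transform import Rotation as Ro
np.set_printoptions(precision=4,suppress=True)
s=ctrl.observe(); p=np.array(s['tool_pos']); q=s['orientation']; M=Ro.from_quat([q[1],q[2],q[3],q[0]]).as_matrix()
d=M[:2,0]*np.sign(M[0,0]); d/=np.linalg.norm(d); n=np.array([-d[1],d[0]]); print('yaw',np.arctan2(d[1],d[0]))
im,R,t=cam('wrist'); W=cloud(im,R,t); f=im['frame'].astype(int)
a=(W[...,:2]-p[:2])@d; l=(W[...,:2]-p[:2])@n
b=(f[...,2]>f[...,0]+40)&(f[...,2]>60)&(a>.03)&(abs(l)<.08)&(abs(W[...,2]-p[2]+.03)<.03)
c,_=cv2.findContours(b.astype(np.uint8),0,1); c=max(c,key=cv2.contourArea)[:,0]
P=W[c[:,1],c[:,0]]; k=(c[:,1]>3)&np.isfinite(P[:,0]); P=P[k]
A=np.c_[2*P[:,:2],np.ones(len(P))]; sol=np.linalg.lstsq(A,(P[:,:2]**2).sum(1),rcond=None)[0]; C=sol[:2]; r=np.sqrt(sol[2]+C@C)
print('plate centre',C,'r',r,'a,l',(C-p[:2])@d,(C-p[:2])@n,'z',np.nanmedian(W[b][:,2]))
rc=np.array([.6017,-.2272]); e=rc-C; print('needed shift mm',e*1000)
A=np.c_[W[b][:,:2]-C,np.ones(b.sum())]; print('tilt',np.linalg.lstsq(A,W[b][:,2],rcond=None)[0])
import sys; save(im,f'pics/{sys.argv[1]}.png')
E
python3 rk.py w16
```

```text
time_s: 23.87
tool_pos: [0.5034, -0.2535, 0.1663]
orientation: [-0.001, 0.993, 0.122, 0.009]
wrist_force: [-0.2, -0.1, -2.7]
gripper_width: 0.166
23.8667 tcp [ 0.5034 -0.2535  0.1663] yaxis [ 0.2419 -0.9703  0.0002] z [ 0.0178  0.0043 -0.9998] F [-0.1593 -0.0904 -2.7379] w 0.1662895074522862 q [-0.598   0.1604  1.8362  0.0149  1.1327  0.7222]
yaw 0.24428892654283782
plate centre [ 0.6018 -0.2275] r 0.04567851930283302 a,l 0.10183089663441762 0.0013874594161635016 z 0.13766882992049417
needed shift mm [-0.1485  0.2848]
tilt [0.0108 0.0031 0.1378]
```

View pics/w16.png

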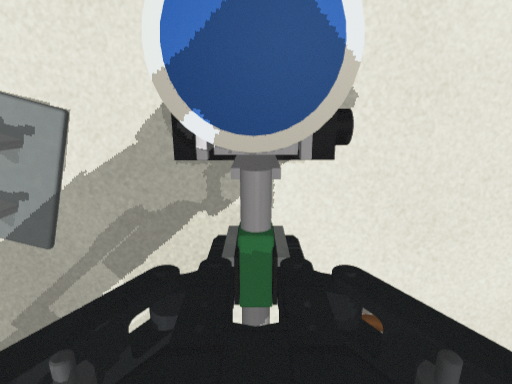

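```bash
python3 -m handwheel '[[0,0,-2,0,10],[0,0,-6,0,10],[0,0,-11,0,10],[0,0,-16,0,10],[0,0,-21,0,10],[0,0,-25,0,10],[0,0,-28,0,10],[0,0,-29.5,0,10],[0,0,-30,0,10],[0,0,-30,0,10]]'; python3 st.py; python3 rk.py w17
```

```text
time_s: 24.75
tool_pos: [0.5036, -0.2534, 0.1366]
orientation: [-0.001, 0.992, 0.122, 0.009]
wrist_force: [0.3, -0.8, -2.3]
gripper_width: 0.164
24.75 tcp [ 0.5036 -0.2534  0.1366] yaxis [ 0.2421 -0.9702  0.0005] z [ 0.0182  0.0041 -0.9998] F [ 0.3381 -0.7846 -2.3046] w 0.16384048470105794 q [-0.5977  0.1981  1.8548  0.0154  1.076   0.7213]
yaw 0.2445487785606843
plate centre [ 0.602  -0.2273] r 0.045662296549094615 a,l 0.10182698090448675 0.001441747192501242 z 0.1079573808231003
needed shift mm [-0.3091  0.0976]
tilt [0.0112 0.0029 0.1081]
```

```bash
python3 -m handwheel '[[0,0,-0.5,0,10],[0,0,-1,0,10],[0,0,-1.5,0,10],[0,0,-2,0,10],[0,0,-2.5,0,10],[0,0,-3,0,10],[0,0,-3.5,0,10],[0,0,-3.5,0,10]]'; python3 st.py; python3 rk.py w17;  python3 -m handwheel '[[0,0,-0.5,0,10],[0,0,-1,0,10],[0,0,-1.5,0,10],[0,0,-2,0,10],[0,0,-2.5,0,10],[0,0,-2.5,0,10]]'; python3 st.py; python3 rk.py w18;
```

```text
time_s: 25.47
tool_pos: [0.5036, -0.2534, 0.1331]
orientation: [-0.001, 0.992, 0.122, 0.009]
wrist_force: [0.1, 0.2, -2.4]
gripper_width: 0.163
25.4667 tcp [ 0.5036 -0.2534  0.1331] yaxis [ 0.2421 -0.9702  0.0006] z [ 0.0183  0.004  -0.9998] F [ 0.1372  0.224  -2.4133] w 0.1632269403315163 q [-0.5977  0.2027  1.8567  0.0155  1.0694  0.7212]
yaw 0.2445852971817006
plate centre [ 0.6021 -0.2273] r 0.0456877751858374 a,l 0.10183876717302977 0.0014116367476877632 z 0.10454395719969908
needed shift mm [-0.3657  0.121 ]
tilt [0.0115 0.0025 0.1047]
time_s: 26.02
tool_pos: [0.5038, -0.2535, 0.1309]
orientation: [-0.001, 0.992, 0.122, 0.01]
wrist_force: [-0.1, 0.9, -0.5]
gripper_width: 0.172
26.0167 tcp [ 0.5038 -0.2535  0.1309] yaxis [ 0.2421 -0.9703  0.0009] z [ 0.0188  0.0038 -0.9998] F [-0.1089  0.8909 -0.4563] w 0.1724459456031755 q [-0.5977  0.2059  1.8578  0.0157  1.0645  0.7211]
yaw 0.24450585057872629
plate centre [ 0.6022 -0.2274] r 0.04559949064151672 a,l 0.101768663217122 0.0014298469220144468 z 0.10398033754944459
needed shift mm [-0.4911  0.2397]
tilt [0.0007 0.001  0.104 ]
```

```bash
python3 -m handwheel '[[0,0,-1,0,10],[0,0,-3,0,10],[0,0,-5,0,10],[0,0,-7,0,10],[-0.5,0,-8,0,10],[-1,0,-8,0,10],[-1,0,-8,0,10]]'; python3 st.py; python3 rk.py w19
```

```text
time_s: 26.65
tool_pos: [0.5026, -0.2533, 0.1226]
orientation: [-0.001, 0.992, 0.122, 0.009]
wrist_force: [0.3, 0.1, -1.5]
gripper_width: 0.166
26.65 tcp [ 0.5026 -0.2533  0.1226] yaxis [ 0.2421 -0.9703  0.0005] z [ 0.0183  0.0041 -0.9998] F [ 0.2526  0.0531 -1.5241] w 0.16572709789288742 q [-0.5987  0.2153  1.8644  0.0158  1.0491  0.7198]
yaw 0.2445382650379739
plate centre [ 0.6023 -0.2274] r 0.045689299352362885 a,l 0.10305666385471264 0.000982198004075323 z 0.10397222700232353
needed shift mm [-0.6202  0.2283]
tilt [0.0001 0.0004 0.104 ]
```

View pics/w19.png

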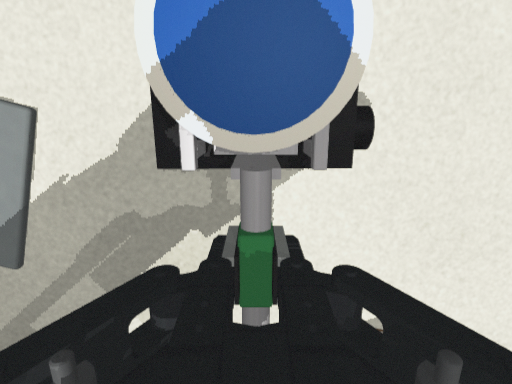

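```bash
python3 -m handwheel '[[-3,-0.7,0,0,10],[-9,-2.2,0,0,10],[-18,-4.5,0,0,10],[-30,-7.5,0,0,10],[-44,-11,0,0,10],[-58,-14.5,0,0,10],[-72,-18,0,0,10],[-86,-21.5,0,0,10],[-98,-24.5,0,0,10],[-108,-27,0,0,10]]'; python3 st.py; python3 -m handwheel '[[-2,0,10,0,10],[-2,0,30,0,10],[-2,0,55,0,10],[-2,0,75,0,10],[-2,0,80,0,10],[-2,0,80,0,10]]'; python3 - <<'E'
from h import *
np.set_printoptions(precision=4,suppress=True)
for n in ['scene','top']:
    im,R,t=cam(n); save(im,f'pics/{n}20.png'); W=cloud(im,R,t); f=im['frame'].astype(int)
    b=((f[...,2]>f[...,0]+50)&(abs(W[...,0]-.6)<.1)&(abs(W[...,1]+.227)<.1)).astype(np.uint8)
    c,_=cv2.findContours(b,0,1); c=max(c,key=cv2.contourArea); e=cv2.fitEllipse(c); print(n,back(im,R,t,e[0],.104),np.nanmean(W[b>0],0))
im,R,t=cam('wrist'); save(im,'pics/w20.png')
E
```

```text
time_s: 27.53
tool_pos: [0.393, -0.2807, 0.1227]
orientation: [-0.001, 0.993, 0.122, 0.009]
wrist_force: [0.6, 0.4, -0.8]
gripper_width: 0.168
27.5333 tcp [ 0.393  -0.2807  0.1227] yaxis [ 0.2412 -0.9705  0.0006] z [ 0.0184  0.0039 -0.9998] F [ 0.6475  0.3956 -0.7866] w 0.16836702869182554 q [-0.7753  0.053   2.0481  0.0182  1.0301  0.5425]
time_s: 28.03
tool_pos: [0.3924, -0.2821, 0.2057]
orientation: [0.002, 0.993, 0.122, 0.011]
wrist_force: [-0.9, -0.1, -1.6]
gripper_width: 0.165
scene [ 0.6016 -0.2282  0.104 ] [ 0.6009 -0.2283  0.1037]
top [ 0.5985 -0.2288  0.104 ] [ 0.5984 -0.2287  0.1048]
```

View pics/scene20.png

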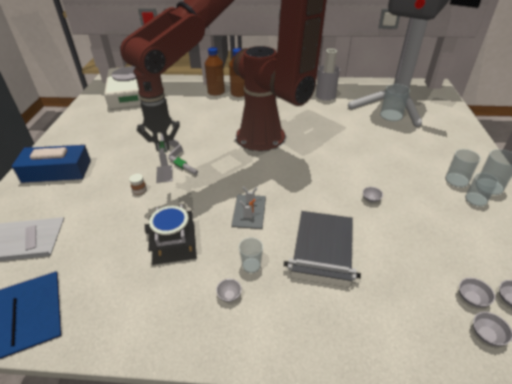

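View pics/w20.png

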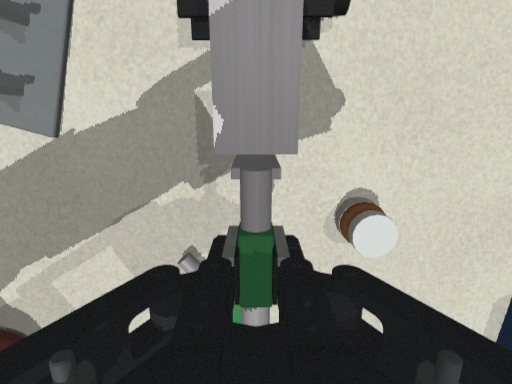

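```bash
python3 -m handwheel '[[5,10,0,-0.02,10],[12,35,0,-0.05,10],[20,70,0,-0.09,10],[30,110,0,-0.13,10],[40,150,0,-0.17,10],[48,190,0,-0.21,10],[55,225,0,-0.25,10],[60,255,0,-0.272,10],[63,270,0,-0.272,10],[64,273,0,-0.272,10]]'; python3 -m handwheel '[[0,0,0,0,10],[0,0,0,0,10]]'; python3 st.py; python3 blade.py; python3 - <<'E'
from h import *
im,R,t=cam('wrist'); save(im,'pics/w21.png')
E
```

```text
time_s: 29.02
tool_pos: [0.453, -0.0039, 0.1993]
orientation: [-0.002, 1.0, -0.012, 0.007]
wrist_force: [-0.3, -0.4, -0.9]
gripper_width: 0.172
time_s: 29.18
tool_pos: [0.4518, -0.0038, 0.1977]
orientation: [-0.002, 1.0, -0.012, 0.005]
wrist_force: [0.3, -1.1, -1.2]
gripper_width: 0.168
29.1833 tcp [ 0.4518 -0.0038  0.1977] yaxis [-0.0235 -0.9997 -0.0035] z [ 0.0103  0.0032 -0.9999] F [ 0.3131 -1.133  -1.2353] w 0.16843121509174974 q [-0.1672 -0.1218  2.0594  0.0053  1.1944  1.4251]
n 12297 tool-frame down = 0.0049*fwd +0.0004*lat +0.0391 lat range -0.022993851268198962 0.02299330626038528 fwd 0.05000283432000288 0.12227369821128534
world z slopes [0.0053 0.0037 0.1562] zmean [ 0.5403 -0.0058  0.1591]
0.045 lat -0.02401046563329242 0.02390010726529836 dn 0.03933577039366182
0.055 lat -0.024121935069118635 0.023866496426615282 dn 0.03936470007556202
0.065 lat -0.02426143221920281 0.023968351411767966 dn 0.03942136663264159
0.075 lat -0.0240525621636258 0.023916584470008155 dn 0.03949285599204979
0.085 lat -0.024168086817970565 0.0237893902246242 dn 0.03946383669074112
0.095 lat -0.024224865619899817 0.023924527431181238 dn 0.03958095731183907
0.105 lat -0.024081965730113893 0.0241154710253181 dn 0.039633703033668824
0.115 lat -0.02403013459611393 0.02404893942559173 dn 0.03965265448360689
```

View pics/w21.png

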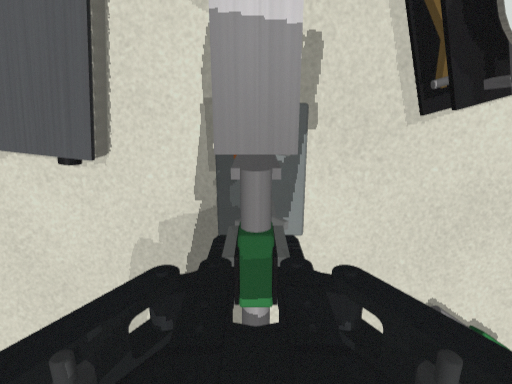

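```bash
python3 -m handwheel '[[2,-3,-15,-0.004,10],[4,-5,-40,-0.004,10],[4.2,-5,-65,-0.004,10],[4.2,-5,-82,-0.004,10],[4.2,-5,-86,-0.004,10],[4.2,-5,-86,-0.004,10],[4.2,-5,-86,-0.004,10]]'; python3 st.py
```

```text
time_s: 29.87
tool_pos: [0.457, -0.0105, 0.1131]
orientation: [-0.001, 1.0, -0.015, 0.006]
wrist_force: [0.3, 0.2, -1.1]
gripper_width: 0.165
29.8667 tcp [ 0.457  -0.0105  0.1131] yaxis [-0.0304 -0.9995 -0.0029] z [ 0.0126  0.0025 -0.9999] F [ 0.2549  0.165  -1.1305] w 0.1649675672948453 q [-0.1797  0.013   2.1112  0.0055  1.0055  1.4186]
```

```bash
python3 -m handwheel '[[-1,1.7,-2,0.002,10],[-1,1.7,-6,0.002,10],[-1,1.7,-12,0.002,10],[-1,1.7,-17,0.002,10],[-1,1.7,-17,0.002,10]]'; python3 st.py;  python3 -m handwheel '[[0,0,-3,0,10],[0,0,-7,0,10],[0,0,-11,0,10],[0,0,-15,0,10],[0,0,-15,0,10]]'; python3 st.py
```

```text
time_s: 30.28
tool_pos: [0.455, -0.0085, 0.0949]
orientation: [-0.002, 1.0, -0.014, 0.005]
wrist_force: [-0.6, -0.2, -2.1]
gripper_width: 0.168
30.2833 tcp [ 0.455  -0.0085  0.0949] yaxis [-0.0283 -0.9996 -0.0032] z [ 0.0104  0.0029 -0.9999] F [-0.6031 -0.1991 -2.1497] w 0.1684483987703624 q [-0.1762  0.0416  2.1234  0.0057  0.9669  1.4197]
time_s: 30.7
tool_pos: [0.4542, -0.0084, 0.0788]
orientation: [-0.002, 1.0, -0.014, 0.004]
wrist_force: [0.2, 0.4, -1.6]
gripper_width: 0.164
30.7 tcp [ 0.4542 -0.0084  0.0788] yaxis [-0.0282 -0.9996 -0.0034] z [ 0.0083  0.0032 -1.    ] F [ 0.247   0.3843 -1.6067] w 0.1643384731931063 q [-0.1762  0.0708  2.1306  0.0057  0.9325  1.4195]
```

```bash
python3 -m handwheel '[[1,-0.2,-3,0,10],[1.5,-0.3,-6,0,10],[1.5,-0.3,-9,0,10],[1.5,-0.3,-12,0,10]]'; python3 -m handwheel '[[0,0,-3,0,10],[0,0,-6,0,10],[0,0,-8,0,10],[0,0,-8,0,10]]'; python3 st.py
```

```text
time_s: 31.03
tool_pos: [0.4571, -0.0095, 0.0676]
orientation: [-0.001, 1.0, -0.014, 0.006]
wrist_force: [-1.3, -3.4, 1.8]
gripper_width: 0.167
time_s: 31.37
tool_pos: [0.4561, -0.0092, 0.0585]
orientation: [-0.001, 1.0, -0.014, 0.005]
wrist_force: [0.6, -1.4, -1.8]
gripper_width: 0.168
31.3667 tcp [ 0.4561 -0.0092  0.0585] yaxis [-0.0283 -0.9996 -0.0026] z [ 0.0091  0.0024 -1.    ] F [ 0.5736 -1.3984 -1.843 ] w 0.1682711375034772 q [-0.1767  0.1138  2.1333  0.0051  0.886   1.4192]
```

```bash
python3 -m handwheel '[[0,0,-0.5,0,10],[0,0,-1,0,10],[0,0,-1.5,0,10],[0,0,-1.5,0,10]]'; python3 st.py; python3 - <<'E'
from h import *
im,R,t=cam('wrist'); save(im,'pics/w22.png')
im,R,t=cam('scene'); a=im['frame'][160:260,190:310,::-1]; cv2.imwrite('pics/s22.png',cv2.resize(a,None,fx=5,fy=5,interpolation=cv2.INTER_CUBIC))
E
```

```text
time_s: 31.7
tool_pos: [0.4561, -0.009, 0.0579]
orientation: [-0.001, 1.0, -0.014, 0.004]
wrist_force: [-3.4, -1.6, 6.9]
gripper_width: 0.168
31.7 tcp [ 0.4561 -0.009   0.0579] yaxis [-0.0278 -0.9996 -0.0028] z [ 0.008   0.0026 -1.    ] F [-3.3641 -1.5764  6.9144] w 0.1683985722338287 q [-0.1764  0.1156  2.1327  0.0051  0.8859  1.419 ]
```

View pics/s22.png

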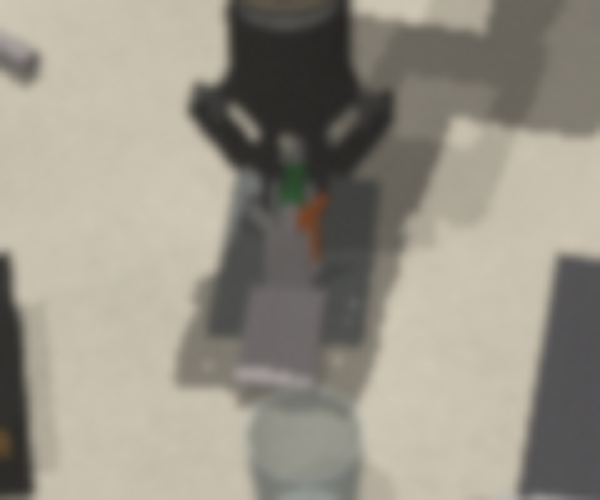

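View pics/w22.png

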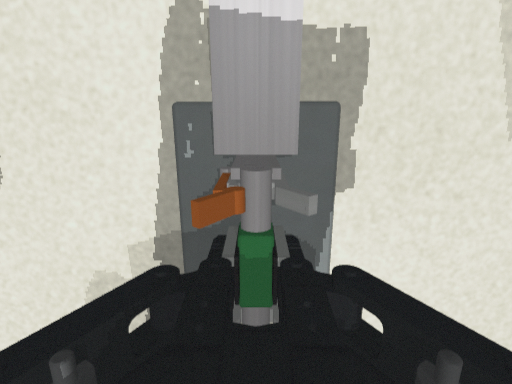

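```bash
python3 -m handwheel '[[0,0,-0.7,0,10],[0,0,-0.7,0,10]]'; python3 st.py; python3 -m handwheel '[[0,0,0,0,10],[0,0,0.2,0,20],[0,0,0.2,0,40],[0,0,0.2,0,85],[0,0,0.2,0,85],[0,0,0.2,0,85],[0,0,0.2,0,85],[0,0,0.2,0,85],[0,0,0.2,0,85]]' 20; python3 st.py
```

```text
time_s: 31.97
tool_pos: [0.4561, -0.009, 0.0579]
orientation: [-0.001, 1.0, -0.014, 0.004]
wrist_force: [-1.9, -1.9, 6.4]
gripper_width: 0.169
31.9667 tcp [ 0.4561 -0.009   0.0579] yaxis [-0.0273 -0.9996 -0.0027] z [ 0.0077  0.0025 -1.    ] F [-1.9238 -1.9251  6.3603] w 0.16887811040004638 q [-0.1762  0.1158  2.1325  0.0049  0.8862  1.4189]
time_s: 32.72
tool_pos: [0.4562, -0.009, 0.0582]
orientation: [-0.001, 1.0, -0.014, 0.004]
wrist_force: [-1.0, 0.4, 0.8]
gripper_width: 1.0
32.7167 tcp [ 0.4562 -0.009   0.0582] yaxis [-0.0273 -0.9996 -0.0027] z [ 0.0077  0.0025 -1.    ] F [-0.9795  0.3688  0.8107] w 0.999857847083668 q [-0.1762  0.1155  2.1323  0.0049  0.8866  1.4189]
```

Released; go straight up and look.

```bash
python3 -m handwheel '[[0,0,10,0,85],[0,0,30,0,85],[0,0,60,0,85],[0,0,95,0,85],[0,0,120,0,85],[0,0,124,0,85],[0,0,124,0,85]]'; python3 -m handwheel '[[0,0,0,0,85],[0,0,0,0,85]]'; python3 st.py; python3 stand.py; python3 - <<'E'
from h import *
im,R,t=cam('wrist'); save(im,'pics/w23.png')
im,R,t=cam('scene'); save(im,'pics/s23.png')
E
```

```text
time_s: 33.3
tool_pos: [0.4582, -0.0093, 0.1854]
orientation: [-0.001, 1.0, -0.014, 0.007]
wrist_force: [0.1, -0.1, -1.0]
gripper_width: 0.998
time_s: 33.47
tool_pos: [0.4574, -0.0092, 0.1843]
orientation: [-0.001, 1.0, -0.014, 0.006]
wrist_force: [-0.3, -0.1, -1.1]
gripper_width: 0.995
33.4667 tcp [ 0.4574 -0.0092  0.1843] yaxis [-0.0273 -0.9996 -0.002 ] z [ 0.0123  0.0017 -0.9999] F [-0.2957 -0.0645 -1.0734] w 0.9954587229522732 q [-0.1762 -0.093   2.0605  0.0041  1.1622  1.4204]
green rect ((255.5, 195.5), (39.0, 17.0), 90.0) median z 0.07233529598879802
[[ 0.4737 -0.0021  0.073 ]
 [ 0.4734 -0.0163  0.073 ]
 [ 0.4388 -0.0156  0.073 ]
 [ 0.4392 -0.0009  0.073 ]] [ 0.4563 -0.0087  0.073 ]
0.39 138 -0.013198838723418824 0.00019562144167967855 -0.006593056553721747 0.07002478607954955
0.4 149 -0.01341223857779838 -0.00011285577020144817 -0.00683030187492387 0.07015028903829534
0.41 299 -0.03193757551357517 0.015906891275677536 -0.0085236017038016 0.07784702229571665
0.42 455 -0.03288326576826124 0.015585660485976495 -0.007403595510615571 0.07812209351878835
0.43 138 -0.015664105199592316 -0.000805270443870524 -0.008204729206622139 0.07350609624399718
0.44 196 -0.015882543928842037 -0.0008871499975791654 -0.008445879208155328 0.07415358471439228
0.45 204 -0.016992155515037452 -0.0012319057805912663 -0.008901571518066295 0.07408549625360944
0.46 216 -0.01716222614619357 -0.0015622279469464687 -0.009378810298253448 0.07421199165952792
0.47 219 -0.017267326951223644 -0.0015348156521608615 -0.009240546900493467 0.07444248896341288
0.48 414 -0.03395404508913388 0.005486600062826294 -0.013957052682189637 0.07994101471410636
0.49 381 -0.03388443939774819 0.007523765392080095 -0.010606455281287418 0.07995683579318837
0.5 44 -0.020753038866382828 0.0008066717952201287 -0.009078395898513928 0.06686613625839402
```

View pics/w23.png

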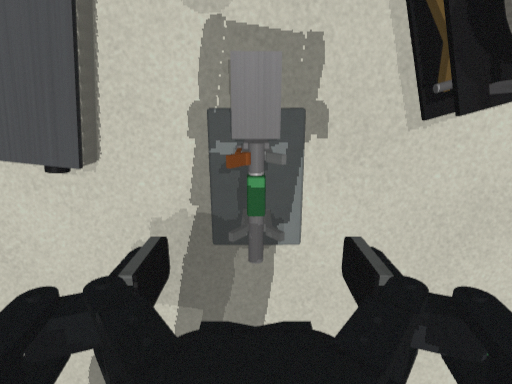

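View pics/s23.png

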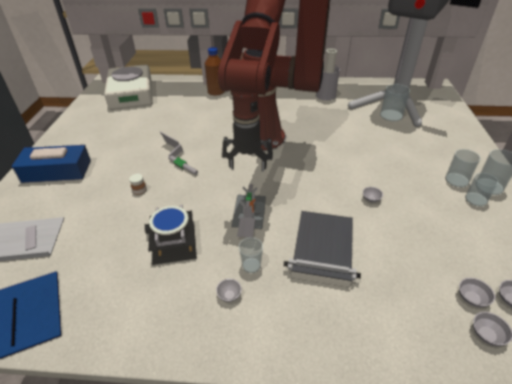

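```bash
python3 -c "
from workcell import order
print(order.sign_off())"
```

```text
the job is handed in; nothing more can be done
None
```

The job was done in the order you gave and handed in at about 33.5 s. The plate is on the rack, and the lifter is back in its clip.

- **Plate off the hotplate:** I pulled the lifter from the clip and pushed the plate gently to the fence. Horizontal forces stayed around 5 N or less at every reading.
- **Tilt during the slide:** While the blade went under, the plate's near edge rose by up to about 4.4° with the far edge against the fence. Backing off about 1.5 mm let it settle flat on the blade by itself, with a drop of about 5 mm at the near edge. I then slid to about 2 mm short of the web and lifted it level. The gripper never touched the plate.
- **Plate on the rack:** With the blade lowered clear, the wrist camera showed tilt under 0.001 rad and the plate within about 1 mm of the rack centre. After I drew the blade out, the scene camera agreed to about 1 mm. The top camera gave a position 3 to 4 mm short in x of the wrist camera's rack centre. It is within 2 mm of where that same camera puts the rack, so this looks like calibration offset.
- **Lifter in the clip:** It bottomed at the same height as at the start (58 mm), under about 8 N of push. After release, the grip and rod measured within about 1 mm of their starting positions. The orange jaw's height matched, and it looked shut over the rod. I had no direct reading of the jaw angle.
- **Other things:** The beaker, cups and jar looked unmoved in the last picture. The open gripper was clear of everything at hand-in.

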